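Clamp the busbar and draw out the gauge arm to the marker

ROBOT

A 6-joint arm with a two-finger parallel gripper is mounted at the origin on the work surface. World frame = base frame: x ahead of the robot, y to its left, z up, the work surface at z = 0. Lengths are in mm, angles in degrees, forces in N, time in s.
With the tool pointing down it reaches from about 300 to 850 mm from the base axis. Payload 4.2 kg.
Tool frame: the origin (TCP) lies at the very end of the fingers, on their centre line; the grasp point (between the pads) lies 19 mm behind it (env.grip_depth is the distance from the TCP to the grasp point, in mm); y points along the fingers, z is the direction in which the jaws open and shut, and the axes are right-handed (so a half turn about y gives the same grasp; the last joint's range is limited). The gripper opens to 91 mm and grips with 3 to 60 N. Pads are 32 mm wide; open, the fingers measure 118 mm over their backs; the gripper's body (76 mm by 178 mm) begins 60 mm behind the grasp point.
Start: joints at [73.396, 18.312, 89.639, -0, 72.044, -1.146], TCP at [153.263, 554.218, 174.476] pointing down, gripper open.
Joint ranges: [-177.97, 177.97], [-48.28, 115.42], [12.27, 149.76], [-77.06, 257.06], [2.81, 150.46], [-146.56, 146.56]. Speed limits (degrees/s): [147.25, 147.25, 180, 180, 180, 180].

INTERFACE

Orientations are given as [roll, pitch, yaw] about the fixed x, y, z axes, in that order (R = Rz(yaw) Ry(pitch) Rx(roll)).
In Python, from workcell import state, imaging, job, env gives the robot as it stands.
- The arm moves only by the shell command python3 -m pendant 'ROWS' [FORCE]. ROWS is JSON, a list of rows, each an object with "delta_pos": the shift along the tool's x, y, z in cm, a list of three; "twist": the turn, a rotation vector about the tool's x, y, z in degrees, a list of three; "grip": the opening in per cent of the stroke, from 0 (shut) to 100 (fully open). In form: [{"delta_pos": [tx, ty, tz], "twist": [wx, wy, wz], "grip": grip}, ...]. A call has exactly 5 rows; each row is the pose to reach, as a shift and turn from the pose commanded when the call began, along the tool's axes at that moment; what a row does not reach only later rows make up. A row lasts 1/10 s, in which the tool goes at most 50 mm and 8.59 degrees, less where a joint would pass 70% of its speed; a pose out of reach is approached as far as the arm can. A call with a gripper value outside its range is refused whole. The fingers move at their own pace and stop on an object; FORCE is the grip in N (left out, the last holds). Time passes only in rows, so rows that repeat a pose let the fingers close, or fill a call up. It gives the time, the measured TCP pose, the force and the opening at its end, in the units of the state.
- state(): the state, without advancing time (a new reading comes with each control period).
- imaging.grab_frame(name): name is "scene" or "top" or "wrist"; returns (picture, depth): 384x512x3 uint8, red, green, blue; 384x512 float32, mm along the optical axis (not along the pixel's ray), 0 where there is no reading.
- imaging.camera_info(name): a dict with "fx", "fy", "cx", "cy" (pixels), "R" (3x3) and "t" (3): a world point X has camera coordinates R X + t. Camera axes: x right, y down, z forward; pixel columns grow to the right and rows downward; lengths in mm; the calibration is good to about 2 mm. A picture is of the moment at which its call begins: read the wrist's pose just before it. camera_info takes no time and is no camera call; for the wrist camera it gives the pose at the moment of the call.
- job.job_done(): hands the job in, once; it reports no verdict.
The state is a dict: "time_s": time; "qpos": joint angles; "qvel": joint speeds; "effort": joint torques, N m; "ee_pos": TCP position; "ee_rot": TCP orientation; "force": force on the tool from outside, world axes, zero at the start; "torque": the same for the moment, N m; "gripper_width": finger opening in mm.
Only numpy, scipy, OpenCV 4.12 (cv2) and the standard library are available. Lean on these libraries where they do the work, as an engineer would, in place of code of your own. Each camera call takes 0.05 s, during which the arm holds its last target.

TASK

Get the plated busbar ready for its coating reading: first turn the clamp's crank clockwise until the jaw sits firmly on the bar. Then take the gauge arm by its hand grip, squeeze in the green lock button to release it, and draw the arm out along its rule until the pointer stands level with the red marker. The arm springs home if let go, so finish while holding it still at the marker, the grip and its button still squeezed; leave the marker, the bar and the other things on the bench where they are.

Things in the scene. Friction and masses are not known exactly. Their poses are not given: they have to be found in the camera images.
- stand: measuring stand fixed to the bench: grey base plate 160 x 640 x 20 mm, iron C-frame screw clamp (166 mm high) near its -y end (screw at y = -0.20), column with the telescoping gauge arm and a blank read-out (295 mm high) at y = 0.25, a rest for the bar between. Origin: underside of the base, below the common line (x = 0) of screw, bar and arm; that line is its y axis; z up
- crank_axis (a point): point on the clamp's vertical screw axis at the height of the middle of the crank handle (219 mm above the bench); the crank handle goes round it on a 45 mm radius and stays at that height
- crank_grip (a point): centre of the upright black crank handle, a round grip 20 mm in diameter and 46 mm tall that turns freely on its pin; it stands on the crank arm (arm's top 25 mm below this point, hub top 24 mm below it). Its place shows where the crank stands
- crank (a joint): turn of the crank in rad, 0 to 6.6; grows clockwise seen from above, which lowers the jaw 8 mm a full turn. Starts between 0.5 and 3.5; the jaw meets the bar at about 5.5: tighten about 0.5 rad beyond that, where it goes stiff. Friction 0.2 N m (5 N at the handle); it stays where it is left
- jaw: steel clamp jaw, a pad 50 x 36 x 14 mm on the screw, above the bar's copper end; origin at the centre of its underside. The bar's top is 63 mm above the bench, so the gap left is this height less 63 mm
- bar: copper busbar 30 x 280 x 8 mm, tin-plated but for its bare copper end, loose on the clamp's anvil and on the rest; origin at the centre of its underside (55 mm above the bench), long axis y
- grip_center (a point): centre of the upright grey hand grip on the gauge arm's head, 180 mm above the bench: the place to pinch from above, across x (stand's axes). Grey face at x = -20 mm from here; green lock button in the +x side, its face at +26 mm (out) or +20 mm (in). Grip 34 mm in y, 154 to 206 mm above the bench; free room either side from 150 mm above the bench up
- lock_button: green lock button, 28 mm (y) x 44 mm tall in the grip's +x side; origin below the grip on the arm's centre plane when out (139 mm above the bench). It presses in along the stand's -x by up to 6 mm against 2 to 8 N of spring. Its latch holds the parked arm and is off from 3.5 mm; once the arm is 20 mm out the button no longer matters
- boom (a joint): how far the gauge arm is drawn out, 0 (parked, latched) to 0.15 m, along the stand's -y. A spring draws it home with 4 to 6 N
- marker (a joint): reading of the red marker on the rule, 0.07 to 0.135 m; the pointer is level with it when boom has the same value. Clipped on, stiff to move (15 N)
- pointer (a point): tip of the pointer on the arm's head, over the rule (moves with the arm along the stand's -y)
- marker_line (a point): red line of the marker on the flat white rule (a line each 10 mm, 120 mm above the bench) that lies beside the gauge arm on its +x side; the red marker body is 10 mm long in y, on the rule's outer edge
- amber_bottle: bystander: amber bottle, 60 mm in diameter, 130 mm tall; origin under its centre
- sample_jar: bystander: white jar, 66 mm in diameter, 85 mm tall; origin under its centre
- beaker: bystander: empty glass beaker, 72 mm in diameter, 95 mm tall; origin under its centre
- white_cap: bystander: white screw cap lying flat, 44 mm in diameter, 12 mm high; origin under its centre
- ph_meter: bystander: grey handheld meter lying flat, 170 x 78 x 33 mm; origin under its centre
- spare_bar: bystander: short bare copper bar lying flat, 160 x 30 x 8 mm; origin under its centre
- cal_block: bystander: brass calibration block with two holes, 60 x 40 x 14 mm; origin under its centre

How it is judged (in metres and radians):
On the way, in this order (a step that is already met when the one before it is completed fails the run):
1. the clamp jaw presses firmly (over 10 N) on the bar (contact force between jaw and bar above 10 N), for 0.2 s.
2. the lock button is squeezed in with the arm still parked and the bar clamped (x of lock_button in the frame of stand below -0.0035 m and value of joint boom below 0.01 m and contact force between jaw and bar above 10 N), for 0.05 s.
3. the arm is drawn out, off its latch (value of joint boom above 0.03 m), for 0.1 s.
At the end, for the whole second after the job is handed in: the jaw presses on the bar with over 10 N, the bar lies within 10 mm of where it was, and the fingers still squeeze the hand grip on its button (over 3 N) with the arm at rest and its pointer within 4 mm of the red marker's line (y of pointer in the frame of marker_line between -0.004 and 0.004 m and velocity of joint boom between -0.01 and 0.01 m/s and contact force between the fingers and lock_button above 3 N and contact force between jaw and bar above 10 N and distance of bar from where it was at the start of the episode below 0.01 m); the arm keeps its last pose, push and grip.
It fails at once if the red marker is shifted on the rule (over 4 mm) (distance of marker_line from where it was at the start of the episode above 0.004 m).
It fails at once if the bar is pushed out of place (over 15 mm) (distance of bar from where it was at the start of the episode above 0.015 m).
It fails at once if a bystander is shifted by over 30 mm (distance of any of amber_bottle, sample_jar, beaker, white_cap, ph_meter, spare_bar, cal_block from where it was at the start of the episode above 0.03 m).
It fails at once if a bystander is knocked over (angle between any of amber_bottle, sample_jar, beaker's own z axis and vertical above 0.5 rad).
It also fails if it takes over 58 s, if anything falls off the work surface, if the arm or the gripper's body presses on something with over 40 N, if the wrist force passes 120 N, or if a joint passes its speed limit or range.

## Working session

There is one attempt and no reset: what is moved stays moved. The work goes in short steps, Python scripts to look and compute and a shell command to move; the robot and the scene stay as the last step left them, time stands still between calls to the robot, and variables do not carry over. Pictures are saved under pics/ and viewed, and the job is handed in when it is done.

```bash
ls; mkdir -p pics
python3 - <<'E'
from workcell import state, imaging, job, env
import cv2, numpy as np
s=state(); print(s)
for n in ("scene","top"):
    p,d=imaging.grab_frame(n); cv2.imwrite(f"pics/{n}0.png",p[:,:,::-1]); np.save(f"pics/{n}0d.npy",d); np.save(f"pics/{n}0p.npy",p)
    print(n,{k:np.round(v,3).tolist() if hasattr(v,'shape') or isinstance(v,list) else v for k,v in imaging.camera_info(n).items()})
E
```

```text
pics
{'time_s': 0.0, 'qpos': array([ 7.33948326e+01,  1.83502855e+01,  8.97081461e+01, -1.56307891e-03,
        7.20411682e+01, -1.14443635e+00]), 'qvel': array([ 0.06428587, -0.01951147,  0.06583414, -0.05270449, -0.03408681,
       -0.07091006]), 'effort': array([-3.00950465e-03, -4.12463737e+01, -2.31971580e+01,  7.25627365e-02,
        4.58649639e-02, -1.45558815e-04]), 'ee_pos': array([153.11192773, 553.64201947, 173.6221208 ]), 'ee_rot': array([-9.00996096e+01,  5.03504487e-04, -1.54602483e+01]), 'force': array([-0.48098791, -0.21100802,  0.97635486]), 'torque': array([ 0.0423673 , -0.02197391,  0.04150626]), 'gripper_width': 91.00193679514588}
scene {'fx': 438.75828798881815, 'fy': 438.75828798881815, 'cx': 246.72201118465816, 'cy': 192.28604684759173, 'R': [[-0.458, 0.889, 0.004], [0.678, 0.352, -0.645], [-0.574, -0.293, -0.764]], 't': [230.267, -259.489, 1808.331]}
top {'fx': 385.4925559743642, 'fy': 385.4925559743642, 'cx': 259.46425511390896, 'cy': 187.23393582652534, 'R': [[0.012, -1.0, 0.003], [-0.998, -0.012, -0.06], [0.06, -0.002, -0.998]], 't': [-13.563, 542.642, 1603.921]}
```

View pics/scene0.png

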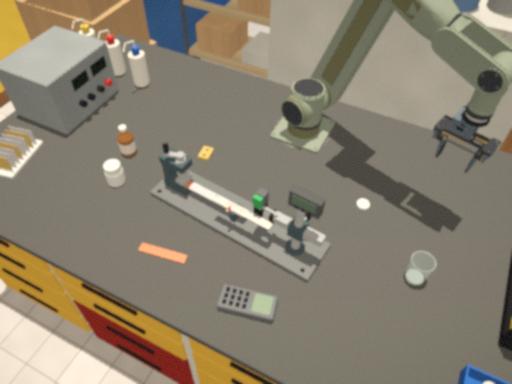

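View pics/top0.png

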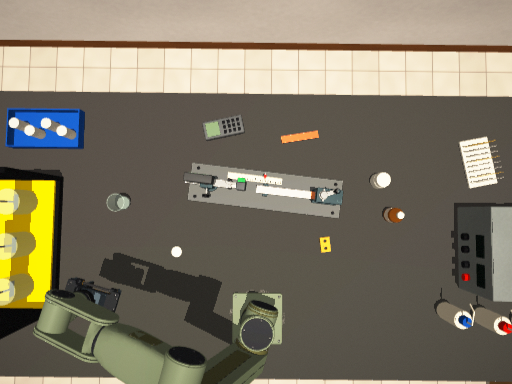

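The scene picture shows the stand in the middle, with the clamp at (175,165), the green button at (259,202) and the red marker near (229,210). In the top picture the stand runs from (190,185) to (342,197), the clamp is at its right end and the arm head is at (241,184). Next I'll zoom in.

Run:
```python
import cv2
a=cv2.imread('pics/top0.png')[150:225,180:350]; cv2.imwrite('pics/top0z.png',cv2.resize(a,None,fx=4.7,fy=4.7,interpolation=cv2.INTER_CUBIC))
a=cv2.imread('pics/scene0.png')[140:275,145:335]; cv2.imwrite('pics/scene0z.png',cv2.resize(a,None,fx=4.2,fy=4.2,interpolation=cv2.INTER_CUBIC))
```

```text
(no output)
```

View pics/top0z.png

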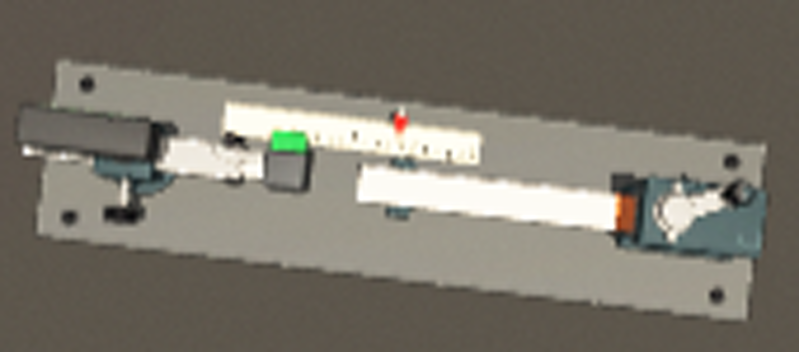

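View pics/scene0z.png

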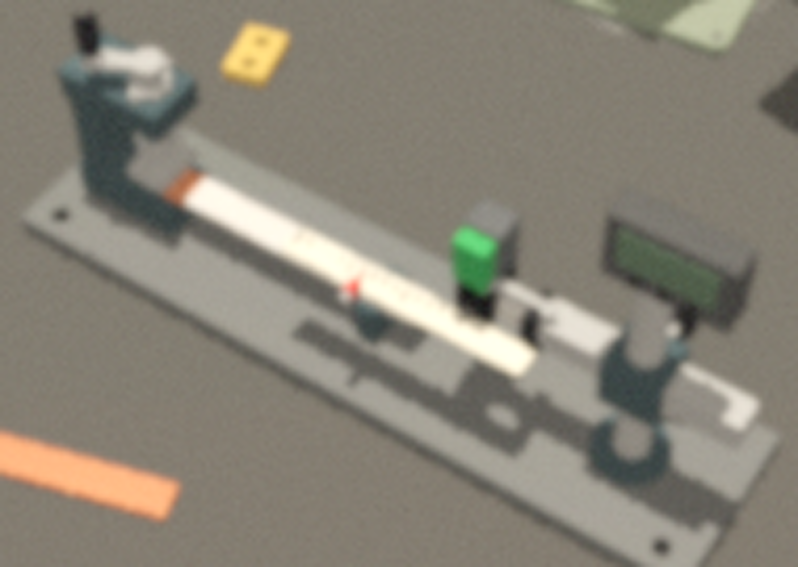

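The zoomed top view shows these positions:

| Item | Zoomed pixels |
|---|---|
| Base corners | (57,62), (766,145), (748,320), (37,235) |
| Crank handle | (740,190) |
| Hub | about (672,212) |
| Marker | (400,120) |
| Grip | (288,165) |

The crank arm points along the stand's -y, turned slightly toward +x.

```bash
cat > h.py <<'E'
import numpy as np
from workcell import state, imaging
from scipy.spatial.transform import Rotation as Ro
def ray(info,u,v,z):
    R=np.array(info['R']);t=np.array(info['t']);c=-R.T@t
    d=R.T@np.array([(u-info['cx'])/info['fx'],(v-info['cy'])/info['fy'],1.])
    return c+d*(z-c[2])/d[2]
def proj(info,X):
    q=np.array(info['R'])@np.asarray(X,float)+np.array(info['t']); return np.array([info['fx']*q[0]/q[2]+info['cx'],info['fy']*q[1]/q[2]+info['cy'],q[2]])
E
python3 - <<'E'
from h import *
i=imaging.camera_info('top')
f=lambda u,v,z:ray(i,u/4.7+180-.4,v/4.7+150-.4,z)
C=np.array([f(57,62,20),f(766,145,20),f(748,320,20),f(37,235,20)]);print(C.round(1))
w=lambda a,b:np.linalg.norm(C[a]-C[b])
print(w(0,1),w(1,2),w(2,3),w(3,0))
ce=C.mean(0); ey=(C[0]+C[3]-C[1]-C[2]);ey/=np.linalg.norm(ey);ex=np.array([ey[1],-ey[0],0]);yaw=np.degrees(np.arctan2(ex[1],ex[0]))
print('center',ce,'yaw',yaw)
for n,u,v,z in [('handle',740,187,242),('hub',672,212,195),('marker',400,122,120),('markerline',400,140,120),('grip',288,172,206),('bar0',358,183,63),('bar1',617,210,63)]:
    P=f(u,v,z);d=P-ce;print(n,P.round(1),'stand',(d@ex).round(1),(d@ey).round(1))
ip=imaging.camera_info('scene')
E
```

```text
[[ 642.1  279.2   20. ]
 [ 575.3 -355.8   20. ]
 [ 419.2 -339.6   20. ]
 [ 487.1  293.5   20. ]]
638.4623898293664 156.98715225648678 636.7416333763465 155.68176545438936
center [530.91564221 -30.68758266  20.        ] yaw -6.061823002119012
handle [ 524.8 -287.2  242. ] stand 21.0 -255.7
hub [ 506.9 -242.7  195. ] stand -1.5 -213.4
marker [582.9 -26.9 120. ] stand 51.3 9.3
markerline [567.7 -27.  120. ] stand 36.2 7.5
grip [534.4  62.4 206. ] stand -6.4 93.0
bar0 [534.5   8.1  63. ] stand -0.6 38.9
bar1 [ 513.7 -216.9   63. ] stand 2.6 -187.0
```

```bash
cat >> h.py <<'E'
def pose():
    s=state(); return np.array(s['ee_pos']),Ro.from_euler('xyz',s['ee_rot'],degrees=True)
def plan(target,yaw,start=None,syaw=None):
    """delta_pos cm and twist deg to reach TCP target (tool down), from start/current pose"""
    p,R=pose()
    if start is not None: p=np.array(start,float)
    if syaw is not None: R=Ro.from_euler('xyz',[-90,0,syaw],degrees=True)
    d=R.inv().apply(np.array(target,float)-p)/10
    w=(R.inv()*Ro.from_euler('xyz',[-90,0,yaw],degrees=True)).as_rotvec(degrees=True)
    return d.round(2),w.round(2)
E
python3 - <<'E'
from h import *
i=imaging.camera_info('wrist');R=np.array(i['R']);c=-R.T@np.array(i['t'])
p,T=pose();print(i['fx'],i['cx'],i['cy'],'cam in tool',T.inv().apply(c-p).round(1));print('axes in tool',T.inv().apply(R).round(2))
print(plan([480,0,400],-96,[153.263,554.218,174.476],-15.46))
E
```

```text
270.96069047506865 253.13084273855944 186.71122685228926 cam in tool [ -82.3 -211.2   -0.9]
axes in tool [[-0.   -0.    1.  ]
 [ 0.96 -0.29  0.  ]
 [ 0.29  0.96  0.  ]]
(array([ 46.27, -22.55, -44.71]), array([-0.  , 80.54,  0.  ]))
```

```bash
python3 -m pendant '[{"delta_pos":[1,-4.5,-1],"twist":[0,8,0],"grip":100},{"delta_pos":[3,-9,-3],"twist":[0,16,0],"grip":100},{"delta_pos":[5,-13.5,-5],"twist":[0,24,0],"grip":100},{"delta_pos":[7.5,-18,-7.5],"twist":[0,32,0],"grip":100},{"delta_pos":[10,-22,-10],"twist":[0,40,0],"grip":100}]' 20
python3 - <<'E'
from h import *
print(plan([480,-10,400],-96))
E
```

```text
time_s: 0.6
ee_pos: [217.8, 439.6, 383.1]
ee_rot: [-90.0, -0.0, -55.7]
force: [1.0, 0.3, 0.0]
gripper_width: 91.1
(array([51.92, -1.69, -3.63]), array([-1.000e-02,  4.025e+01, -0.000e+00]))
```

```bash
python3 -m pendant '[{"delta_pos":[4.5,-0.2,-0.3],"twist":[0,8,0],"grip":100},{"delta_pos":[9,-0.5,-0.6],"twist":[0,16,0],"grip":100},{"delta_pos":[13.5,-1,-1],"twist":[0,24,0],"grip":100},{"delta_pos":[18,-1.5,-1.3],"twist":[0,32,0],"grip":100},{"delta_pos":[22.5,-1.7,-1.6],"twist":[0,40.2,0],"grip":100}]'
python3 - <<'E'
from h import *
print(plan([490,0,400],-96))
E
```

```text
time_s: 1.1
ee_pos: [332.4, 244.7, 398.9]
ee_rot: [-90.0, 0.0, -96.0]
force: [0.7, -1.0, -0.5]
gripper_width: 91.3
(array([22.7 , -0.11, 18.22]), array([-0.03,  0.03, -0.02]))
```

```bash
python3 -m pendant '[{"delta_pos":[4,0,3.2],"twist":[0,0,0],"grip":100},{"delta_pos":[8,0,6.4],"twist":[0,0,0],"grip":100},{"delta_pos":[12,0,9.6],"twist":[0,0,0],"grip":100},{"delta_pos":[16,0,12.8],"twist":[0,0,0],"grip":100},{"delta_pos":[19,0,15.4],"twist":[0,0,0],"grip":100}]';python3 -m pendant '[{"delta_pos":[2,0,1.6],"twist":[0,0,0],"grip":100},{"delta_pos":[3.2,0,2.6],"twist":[0,0,0],"grip":100},{"delta_pos":[3.2,0,2.6],"twist":[0,0,0],"grip":100},{"delta_pos":[3.2,0,2.6],"twist":[0,0,0],"grip":100},{"delta_pos":[3.2,0,2.6],"twist":[0,0,0],"grip":100}]'
python3 - <<'E'
from h import *
import cv2,pickle
print(state()['ee_pos']);i=imaging.camera_info('wrist')
p,d=imaging.grab_frame('wrist');pickle.dump((i,p,d),open('pics/w1.pkl','wb'))
cv2.imwrite('pics/w1.png',cv2.resize(p[:,:,::-1],None,fx=1.5,fy=1.5,interpolation=cv2.INTER_CUBIC))
E
```

```text
time_s: 1.6
ee_pos: [467.1, 39.7, 398.4]
ee_rot: [-90.0, -0.0, -95.7]
force: [0.1, 1.7, -0.4]
gripper_width: 91.3
time_s: 2.1
ee_pos: [488.5, 8.9, 399.0]
ee_rot: [-90.0, 0.0, -95.6]
force: [0.2, 0.1, 0.1]
gripper_width: 91.1
[488.53481469   8.90035609 399.00174079]
```

View pics/w1.png

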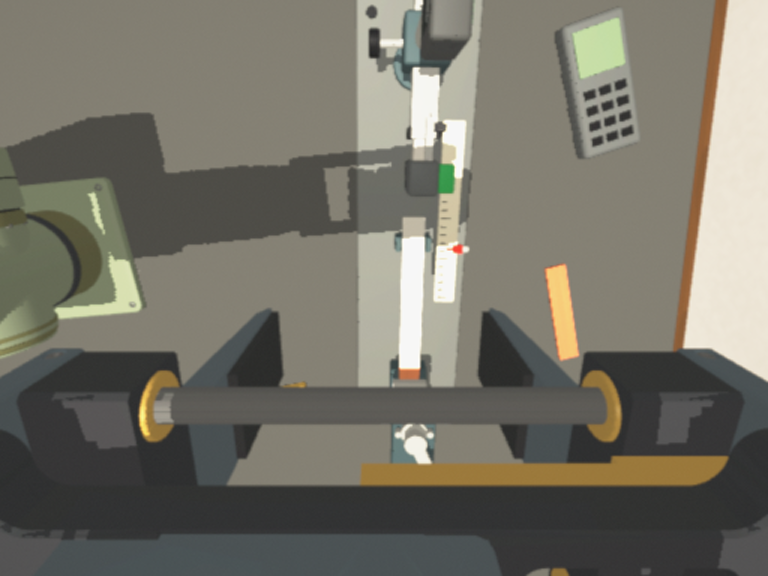

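The wrist view is aligned with the stand. The grip and button are at (435,178), the red marker at (457,248), the rule at (448,210), the bar's copper end at (410,373) and the crank hub at (415,445). I'll zoom in to measure these.

Run:
```python
import pickle,cv2
i,p,d=pickle.load(open('pics/w1.pkl','rb'))
a=p[70:215,225:345,::-1]; cv2.imwrite('pics/w1z.png',cv2.resize(a,None,fx=4,fy=4,interpolation=cv2.INTER_CUBIC))
from h import *
for u,v in [(281,118),(297,119),(281,125),(274,150),(305,166),(298,166),(274,248),(245,200),(277,295),(280,305),(277,310)]:
    z=d[v,u];R=np.array(i['R']);X=R.T@(np.array([(u-i['cx'])/i['fx']*z,(v-i['cy'])/i['fy']*z,z])-np.array(i['t']));print((u,v),z,X.round(1))
```

```text
(281, 118) 392.0927 [534.7  68.1 206.2]
(297, 119) 396.0214 [558.2  64.2 202.6]
(281, 125) 394.3509 [534.   58.2 206.8]
(274, 150) 548.8628 [530.1  -1.   63.3]
(305, 166) 496.47705 [580.7 -25.8 124. ]
(298, 166) 495.95923 [567.8 -24.4 124.5]
(274, 248) 611.2685 [ 513.6 -222.1   64.9]
(245, 200) 623.6515 [ 457.7 -116.7   21.9]
(277, 295) 491.80283 [ 507.7 -242.9  196.1]
(280, 305) 500.24622 [ 511.7 -266.8  194.3]
(277, 310) 79.84582 [497.5  31.5 544.3]
```

View pics/w1z.png

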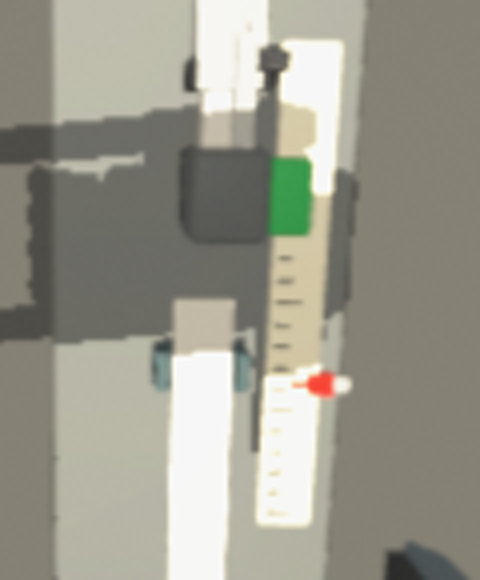

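```bash
python3 -m pendant '[{"delta_pos":[4.5,0,0.7],"twist":[0,0.4,0],"grip":100},{"delta_pos":[9,0,1.4],"twist":[0,0.4,0],"grip":100},{"delta_pos":[13.5,0,2.1],"twist":[0,0.4,0],"grip":100},{"delta_pos":[18,0,2.8],"twist":[0,0.4,0],"grip":100},{"delta_pos":[22.5,0,3.5],"twist":[0,0.4,0],"grip":100}]';python3 -m pendant '[{"delta_pos":[4,0,0.7],"twist":[0,0,0],"grip":100},{"delta_pos":[7,0,1],"twist":[0,0,0],"grip":100},{"delta_pos":[7,0,1],"twist":[0,0,0],"grip":100},{"delta_pos":[7,0,1],"twist":[0,0,0],"grip":100},{"delta_pos":[7,0,1],"twist":[0,0,0],"grip":100}]'
python3 - <<'E'
from h import *
import cv2,pickle
print(state()['ee_pos'],state()['ee_rot']);i=imaging.camera_info('wrist')
p,d=imaging.grab_frame('wrist');pickle.dump((i,p,d),open('pics/w2.pkl','wb'))
cv2.imwrite('pics/w2.png',cv2.resize(p[:,:,::-1],None,fx=1.5,fy=1.5,interpolation=cv2.INTER_CUBIC))
E
```

```text
time_s: 2.65
ee_pos: [501.7, -220.1, 399.2]
ee_rot: [-89.9, 0.0, -95.9]
force: [0.6, 0.7, -0.2]
gripper_width: 91.1
time_s: 3.15
ee_pos: [504.6, -288.7, 399.2]
ee_rot: [-90.0, 0.0, -95.9]
force: [-0.3, -0.4, -0.1]
gripper_width: 90.9
[ 504.55335546 -288.74369976  399.19603254] [-8.99605514e+01  2.00879238e-02 -9.59483833e+01]
```

View pics/w2.png

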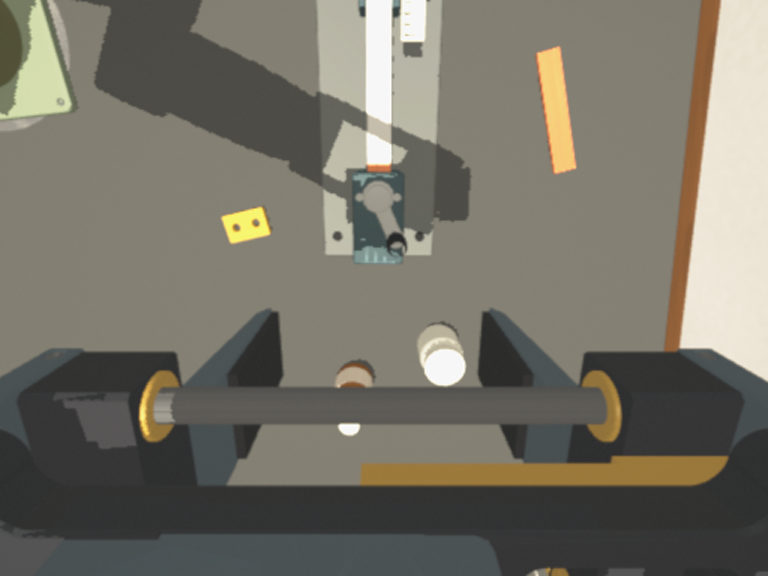

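The wrist view over the clamp shows the hub at (378,197), the black handle at (397,243), the bar's copper end at (379,168) and the base's end edge at row 254.

Run:
```python
from h import *
import pickle,cv2
i,p,d=pickle.load(open('pics/w2.pkl','rb'))
R=np.array(i['R']);t=np.array(i['t'])
v,u=np.mgrid[0:384,0:512]
X=np.stack([(u-i['cx'])/i['fx']*d,(v-i['cy'])/i['fy']*d,d],-1); X=(X-t)@R
np.set_printoptions(suppress=True)
roi=(u>225)&(u<285)&(v>105)&(v<180)
h=roi&(X[...,2]>232)&(X[...,2]<250); print('handle top',h.sum(),X[h].mean(0).round(1),X[h].min(0).round(1),X[h].max(0).round(1))
hh=roi&(X[...,2]>202)&(X[...,2]<235); print('handle side',hh.sum(),X[hh].mean(0).round(1))
b=roi&(X[...,2]>188)&(X[...,2]<201);print('hub+arm',b.sum())
for r in range(118,170,2):
    q=b[r]; 
    if q.any(): print(r,np.where(q)[0].min(),np.where(q)[0].max(),X[r][q].mean(0).round(1),X[r][q][:,0].min().round(1),X[r][q][:,0].max().round(1))
a=p[95:185,205:300,::-1]; cv2.imwrite('pics/w2z.png',cv2.resize(a,None,fx=6,fy=6,interpolation=cv2.INTER_CUBIC))
# plate edges at z~20
for r in (40,100):
    q=(abs(X[r,:,2]-20)<4)&(u[r]>200)&(u[r]<310);print(r,X[r][q][[0,-1]].round(1))
q=(abs(X[...,2]-20)<4)&(v>160)&(v<175)&(u>215)&(u<290);print('end',X[q].min(0).round(1), v[q].max())
```

```text
handle top 69 [ 520.6 -286.2  236.5] [ 511.4 -297.2  232.1] [ 530.2 -280.1  242.4]
handle side 64 [ 520.4 -283.5  225.2]
hub+arm 462
124 248 256 [ 508.7 -234.8  195.2] 502.5 514.5
126 246 259 [ 509.  -237.8  195. ] 499.2 518.7
128 244 260 [ 507.9 -240.6  195.8] 496.0 519.9
130 244 260 [ 507.6 -243.5  195.9] 495.6 519.6
132 243 260 [ 507.2 -246.4  196. ] 493.7 519.3
134 244 261 [ 507.7 -249.5  195.8] 495.0 520.5
136 244 260 [ 506.7 -252.4  195.8] 494.6 518.7
138 246 260 [ 507.9 -255.6  195.4] 497.3 518.5
140 248 261 [ 509.8 -258.8  195. ] 500.0 519.7
142 251 262 [ 512.5 -262.3  193.7] 504.2 520.9
144 252 262 [ 513.  -265.5  193.6] 505.4 520.6
146 253 263 [ 514.2 -268.7  193.7] 506.6 521.9
148 254 264 [ 515.6 -271.9  194. ] 507.8 523.2
150 255 265 [ 516.7 -275.2  193.5] 509.0 524.4
152 256 266 [ 517.9 -278.4  193.6] 510.2 525.7
154 256 267 [ 518.4 -281.4  194.5] 509.9 526.9
156 257 269 [ 516.9 -284.6  193.6] 511.2 529.7
158 258 258 [ 512.4 -287.1  194.5] 512.4 512.4
162 262 268 [ 522.6 -294.4  195. ] 518.0 527.3
164 261 266 [ 520.  -297.3  195.1] 516.1 523.9
40 [[445.5 -78.1  18.1]
 [603.5 -94.6  18.9]]
100 [[ 435.8 -189.9   22.2]
 [ 590.4 -205.9   19.5]]
end [ 418.9 -354.5   17.1] 170
```

View pics/w2z.png

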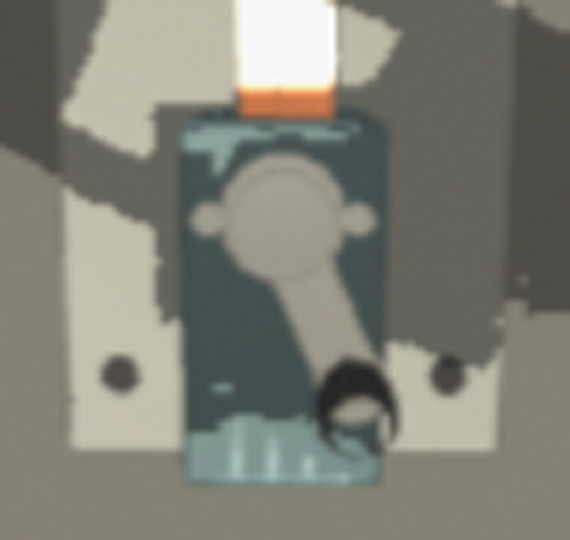

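Run:
```python
from h import *
import pickle
i,p,d=pickle.load(open('pics/w2.pkl','rb'))
f=lambda u,v,z:ray(i,205+u/6-.4,95+v/6-.4,z)
H=f(283,217,195);T=f(358,412,242);B=f(356,392,196)
print(H,T,B,np.linalg.norm((T-H)[:2]),np.linalg.norm((B-H)[:2]))
ex=np.array([np.cos(np.radians(-6)),np.sin(np.radians(-6))]);ey=np.array([-ex[1],ex[0]])
for P in(H,T,B): print(ex@(P[:2]),ey@P[:2])
# project model: hub/handle candidates
for c in ([508.5,-245],[508,-243]):
  for ang in (-70,-72,-75):
    P=np.array(c)+45*np.array([np.cos(np.radians(ang)),np.sin(np.radians(ang))])
    a=proj(i,[*P,242])[:2];b=proj(i,[*P,196])[:2];print(c,ang,P.round(1),((a-[205,95]+.4)*6).round(),((b-[205,95]+.4)*6).round())
```

```text
[ 507.1191005  -244.67268103  195.        ] [ 520.31466293 -286.2881178   242.        ] [ 521.25908288 -290.78003668  196.        ] 43.657387065514065 48.226832230085385
529.916308362443 -190.32395820988373
547.3895817709605 -230.33210940160103
548.7983614710055 -234.70070231481137
[508.5, -245] -70 [ 523.9 -287.3] [374. 415.] [365. 378.]
[508.5, -245] -72 [ 522.4 -287.8] [368. 417.] [359. 380.]
[508.5, -245] -75 [ 520.1 -288.5] [358. 421.] [351. 384.]
[508, -243] -70 [ 523.4 -285.3] [371. 406.] [362. 370.]
[508, -243] -72 [ 521.9 -285.8] [365. 409.] [357. 373.]
[508, -243] -75 [ 519.6 -286.5] [355. 413.] [348. 376.]
```

```bash
python3 -m pendant '[{"delta_pos":[-0.3,3,1.6],"twist":[0,0,0],"grip":100},{"delta_pos":[-0.3,7.5,1.6],"twist":[0,0,0],"grip":100},{"delta_pos":[-0.3,12,1.6],"twist":[0,0,0],"grip":100},{"delta_pos":[-0.3,14.5,1.6],"twist":[0,0,0],"grip":100},{"delta_pos":[-0.3,15,1.6],"twist":[0,0,0],"grip":70}]' 25
python3 - <<'E'
from h import *
import cv2,pickle
print(state()['ee_pos'],state()['ee_rot']);i=imaging.camera_info('wrist')
p,d=imaging.grab_frame('wrist');pickle.dump((i,p,d),open('pics/w3.pkl','wb'))
cv2.imwrite('pics/w3.png',cv2.resize(p[:,:,::-1],None,fx=1.5,fy=1.5,interpolation=cv2.INTER_CUBIC))
print(proj(i,[520.3,-287.3,242])*1.5,proj(i,[507.2,-244.5,195])*1.5)
E
```

```text
time_s: 3.7
ee_pos: [519.1, -286.6, 245.6]
ee_rot: [-90.3, 0.2, -96.0]
force: [0.1, -0.2, 0.1]
gripper_width: 86.3
[ 519.07007704 -286.63416071  245.55896786] [-90.33905947   0.16840695 -95.95008169]
[382.34084834 308.97371939 343.92793222] [355.40390986 223.31652732 393.91806348]
```

View pics/w3.png

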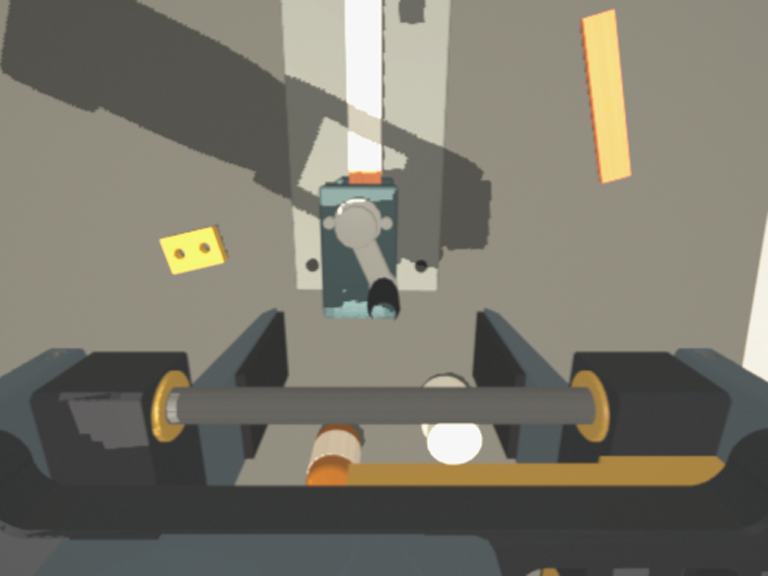

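The handle's top sits at (383,305), where I predicted (382,309), so the alignment is good. Next I descend and close.

```bash
python3 -m pendant '[{"delta_pos":[-0.05,2,0.1],"twist":[0,0,0],"grip":60},{"delta_pos":[-0.05,4,0.1],"twist":[0,0,0],"grip":50},{"delta_pos":[-0.05,4.2,0.1],"twist":[0,0,0],"grip":40},{"delta_pos":[-0.05,4.2,0.1],"twist":[0,0,0],"grip":30},{"delta_pos":[-0.05,4.2,0.1],"twist":[0,0,0],"grip":10}]' 25;  python3 -m pendant '[{"delta_pos":[0,0,0],"twist":[0,0,0],"grip":10},{"delta_pos":[0,0,0],"twist":[0,0,0],"grip":10},{"delta_pos":[0,0,0],"twist":[0,0,0],"grip":10},{"delta_pos":[0,0,0],"twist":[0,0,0],"grip":10},{"delta_pos":[0,0,0],"twist":[0,0,0],"grip":10}]' 25
python3 - <<'E'
from h import *
import cv2,pickle
print(state()['ee_pos'],state()['ee_rot']);i=imaging.camera_info('wrist')
p,d=imaging.grab_frame('wrist');pickle.dump((i,p,d),open('pics/w4.pkl','wb'))
cv2.imwrite('pics/w4.png',cv2.resize(p[:,:,::-1],None,fx=1.5,fy=1.5,interpolation=cv2.INTER_CUBIC))
print(proj(i,[520.3,-287.3,242])*1.5,proj(i,[507.2,-244.5,195])*1.5)
E
```

```text
time_s: 4.25
ee_pos: [522.8, -289.1, 208.8]
ee_rot: [-89.8, -0.1, -96.0]
force: [-0.4, 0.1, 0.3]
gripper_width: 42.1
time_s: 4.75
ee_pos: [521.7, -288.7, 206.6]
ee_rot: [-90.0, 0.0, -96.1]
force: [0.3, -0.8, -0.8]
gripper_width: 9.4
[ 521.6772197  -288.68835538  206.64728324] [-8.99993925e+01  6.32747805e-03 -9.60611931e+01]
[376.94551273 334.89906239 287.27178169] [345.60180675 230.89999462 336.90542381]
```

View pics/w4.png

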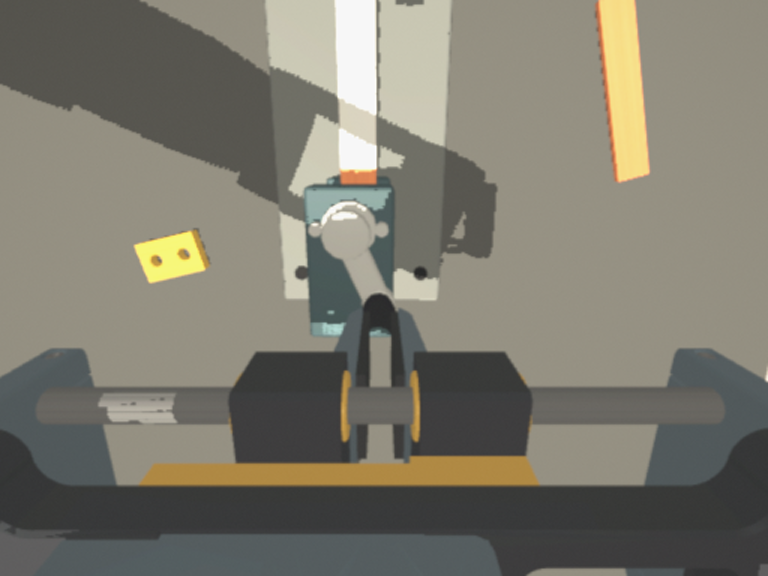

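The fingers closed to 9.4 mm, so the handle at (378,312) isn't between the pads; it stands just on the +y side of them. I'll measure how far off it is.

Run:
```python
from h import *
import pickle,cv2
i,p,d=pickle.load(open('pics/w4.pkl','rb'))
R=np.array(i['R']);t=np.array(i['t'])
print('tcp',proj(i,[521.7,-288.7,206.6])*1.5,'grasp',proj(i,[521.7,-288.7,225.6])*1.5)
f=lambda u,v,z:ray(i,u/1.5-.2,v/1.5-.2,z)
print('hub',f(349,230,195))
v,u=np.mgrid[0:384,0:512]
X=np.stack([(u-i['cx'])/i['fx']*d,(v-i['cy'])/i['fy']*d,d],-1); X=(X-t)@R
for r in range(190,236,3): print(r,[(int(c),X[r,c].round(0).astype(int).tolist()) for c in (242,246,251,256,260)])
a=p[120:250,190:320,::-1]; cv2.imwrite('pics/w4z.png',cv2.resize(a,None,fx=4.5,fy=4.5,interpolation=cv2.INTER_CUBIC))
```

```text
tcp [380.09997334 310.31652182 338.64877985] grasp [380.1551173  323.71414383 311.36380672]
hub [ 508.98725935 -244.01738508  195.        ]
190 [(242, [513, -277, 194]), (246, [516, -277, 194]), (251, [521, -278, 193]), (256, [525, -279, 192]), (260, [528, -287, 166])]
193 [(242, [513, -279, 195]), (246, [516, -280, 195]), (251, [520, -281, 194]), (256, [525, -281, 192]), (260, [528, -290, 167])]
196 [(242, [512, -283, 194]), (246, [516, -282, 195]), (251, [520, -281, 200]), (256, [525, -282, 199]), (260, [528, -284, 194])]
199 [(242, [512, -285, 195]), (246, [516, -281, 206]), (251, [521, -280, 210]), (256, [525, -281, 209]), (260, [528, -285, 199])]
202 [(242, [512, -288, 194]), (246, [517, -281, 215]), (251, [521, -280, 217]), (256, [525, -281, 216]), (260, [528, -283, 213])]
205 [(242, [513, -283, 215]), (246, [517, -280, 223]), (251, [521, -280, 224]), (256, [524, -281, 223]), (260, [527, -283, 219])]
208 [(242, [516, -272, 249]), (246, [518, -273, 249]), (251, [521, -280, 231]), (256, [524, -281, 231]), (260, [527, -283, 225])]
211 [(242, [516, -273, 254]), (246, [518, -273, 25
[... 395 characters left out ...]
(251, [516, -318, 167]), (256, [521, -319, 166]), (260, [527, -286, 241])]
223 [(242, [517, -273, 273]), (246, [518, -278, 262]), (251, [516, -321, 167]), (256, [521, -322, 166]), (260, [525, -322, 167])]
226 [(242, [517, -273, 277]), (246, [518, -280, 262]), (251, [506, -401, 1]), (256, [514, -402, 1]), (260, [521, -402, 2])]
229 [(242, [517, -273, 280]), (246, [518, -282, 261]), (251, [506, -406, 2]), (256, [514, -408, 1]), (260, [521, -408, 1])]
232 [(242, [517, -273, 285]), (246, [517, -284, 262]), (251, [505, -412, 2]), (256, [513, -414, 0]), (260, [520, -413, 2])]
235 [(242, [517, -273, 288]), (246, [517, -286, 262]), (251, [504, -418, 0]), (256, [513, -418, 2]), (260, [520, -419, 1])]
```

View pics/w4z.png

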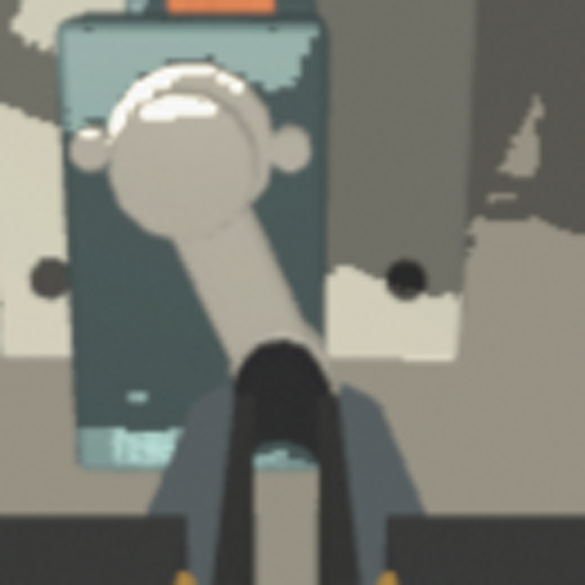

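Run:
```python
from h import *
s=state();print(s['gripper_width'],s['time_s'],s['force'],s['ee_pos'])
i,p,d=__import__('pickle').load(open('pics/w4.pkl','rb'))
R=np.array(i['R']);t=np.array(i['t'])
v,u=np.mgrid[0:384,0:512]
X=np.stack([(u-i['cx'])/i['fx']*d,(v-i['cy'])/i['fy']*d,d],-1); X=(X-t)@R
for r in (212,225,240): print(r,[(c,X[r,c].round(0).astype(int).tolist()) for c in range(226,286,3)])
```

```text
8.877957325374368 4.8 [ 0.54718751 -0.55820287  0.24501369] [ 521.65400765 -288.70978343  206.61342965]
212 [(226, [492, -307, 166]), (229, [495, -307, 167]), (232, [510, -271, 259]), (235, [512, -271, 259]), (238, [514, -271, 260]), (241, [516, -271, 259]), (244, [517, -273, 256]), (247, [518, -281, 235]), (250, [520, -281, 236]), (253, [522, -281, 236]), (256, [524, -282, 235]), (259, [526, -283, 234]), (262, [529, -274, 256]), (265, [531, -274, 256]), (268, [533, -273, 260]), (271, [534, -273, 259]), (274, [536, -273, 260]), (277, [552, -380, 2]), (280, [557, -381, 0]), (283, [561, -382, 1])]
225 [(226, [508, -271, 277]), (229, [510, -271, 278]), (232, [511, -271, 279]), (235, [513, -271, 278]), (238, [515, -271, 279]), (241, [516, -272, 276]), (244, [518, -272, 277]), (247, [500, -399, 1]), (250, [505, -399, 1]), (253, [510, -399, 1]), (256, [515, -401, 0]), (259, [520, -401, 0]), (262, [528, -274, 276]), (265, [530, -274, 276]), (268, [531, -273, 279]), (271, [533, -273, 278]), (274, [535, -273, 278]), (277, [537, -274, 278]), (280, [538, -273, 279]), (283, [560, -405, 1])]
240 [(226, [516, -251, 334]), (229, [517, -251, 335]), (232, [513, -271, 296]), (235, [514, -271, 296]), (238, [515, -272, 294]), (241, [517, -273, 293]), (244, [518, -273, 293]), (247, [496, -427, 0]), (250, [502, -427, 1]), (253, [507, -427, 1]), (256, [512, -428, 1]), (259, [517, -429, 1]), (262, [527, -279, 284]), (265, [529, -274, 293]), (268, [531, -274, 294]), (271, [532, -272, 297]), (274, [534, -273, 297]), (277, [533, -252, 336]), (280, [534, -253, 334]), (283, [535, -252, 335])]
```

Run:
```python
from h import *
import cv2,pickle
i=imaging.camera_info('scene');p,d=imaging.grab_frame('scene');pickle.dump((i,p,d),open('pics/s1.pkl','wb'))
a=proj(i,[521.7,-288.7,206.6]);b=proj(i,[521.7,-288.7,249]);h=proj(i,[520.3,-287.3,242]);print(a,b,h)
q=p[:,:,::-1].copy()
u0,v0=int(a[0])-50,int(a[1])-90
z=cv2.resize(q[v0:v0+140,u0:u0+120],None,fx=4.2,fy=4.2,interpolation=cv2.INTER_CUBIC)
for c,col in((a,(0,0,255)),(b,(0,255,255)),(h,(255,0,255))): cv2.circle(z,(int((c[0]-u0)*4.2),int((c[1]-v0)*4.2)),3,col,1)
cv2.imwrite('pics/s1.png',z)
```

```text
[ 165.81648548  149.31361522 1435.38096874] [ 163.99444462  139.76953038 1402.97707865] [ 164.91145194  141.24755529 1408.72059249]
```

View pics/s1.png

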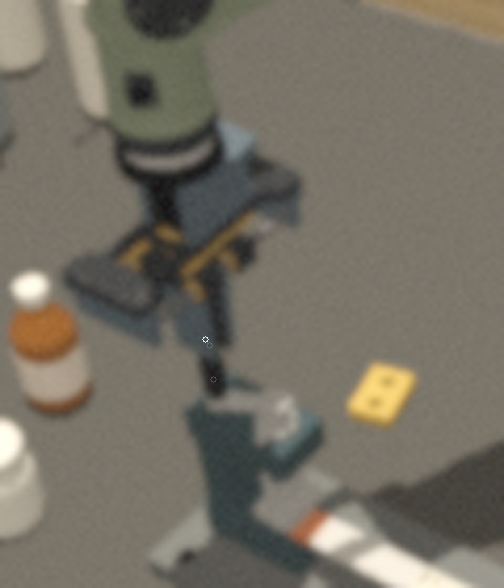

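The scene camera agrees with the wrist depth. The real fingertips end at about z = 249, while the reported TCP is at 207, so the fingers closed above the handle. I'll treat the true tip as about 42 mm behind the reported TCP, and check env for an explanation.

Run:
```python
from h import *
from workcell import env
print([ (k,getattr(env,k)) for k in dir(env) if not k.startswith('_')])
import pickle
for n in ('w3','w4'):
    i,p,d=pickle.load(open(f'pics/{n}.pkl','rb'));R=np.array(i['R']);t=np.array(i['t'])
    v,u=np.mgrid[0:384,0:512];X=np.stack([(u-i['cx'])/i['fx']*d,(v-i['cy'])/i['fy']*d,d],-1); X=(X-t)@R
    P,Y=(([519.07,-286.6,245.6],-95.95) if n=='w3' else ([521.7,-288.7,206.6],-96.06))
    L=Ro.from_euler('xyz',[-90,0,Y],degrees=True).inv().apply((X-P).reshape(-1,3)).reshape(X.shape)
    m=(abs(L[...,0])<20)&(abs(L[...,2])<62)&(L[...,1]>-90)&(L[...,1]<-25)&(d<330)&(d>0)
    print(n,m.sum(),'tool y max percentiles',np.percentile(L[m][:,1],[90,97,99,100]).round(1),'x',np.percentile(L[m][:,0],[1,50,99]).round(1),'z',np.percentile(L[m][:,2],[1,99]).round(1))
```

```text
[('Unreachable', <class 'workcell.Unreachable'>), ('grip_depth', 18.8)]
w3 3025 tool y max percentiles [-47.1 -42.6 -41.1 -39.7] x [-17.1 -13.2  16.1] z [-52.7  53.5]
w4 1460 tool y max percentiles [-42.5 -28.7 -26.2 -25. ] x [-17.4 -16.3  13.3] z [-15.2  14.9]
```

```bash
python3 -m pendant '[{"delta_pos":[0,0,0],"twist":[0,0,0],"grip":60},{"delta_pos":[0,0,0],"twist":[0,0,0],"grip":60},{"delta_pos":[0,0,0],"twist":[0,0,0],"grip":60},{"delta_pos":[0,2,0],"twist":[0,0,0],"grip":60},{"delta_pos":[0,4,0],"twist":[0,0,0],"grip":50}]' 25;  python3 -m pendant '[{"delta_pos":[0,0.1,0],"twist":[0,0,0],"grip":40},{"delta_pos":[0,0.1,0],"twist":[0,0,0],"grip":20},{"delta_pos":[0,0.1,0],"twist":[0,0,0],"grip":10},{"delta_pos":[0,0.1,0],"twist":[0,0,0],"grip":5},{"delta_pos":[0,0.1,0],"twist":[0,0,0],"grip":5}]' 25
python3 - <<'E'
from h import *
import cv2,pickle
print(state()['ee_pos'],state()['ee_rot']);i=imaging.camera_info('wrist')
p,d=imaging.grab_frame('wrist');pickle.dump((i,p,d),open('pics/w5.pkl','wb'))
cv2.imwrite('pics/w5.png',cv2.resize(p[:,:,::-1],None,fx=1.5,fy=1.5,interpolation=cv2.INTER_CUBIC))
E
```

```text
time_s: 5.35
ee_pos: [522.1, -288.9, 166.8]
ee_rot: [-89.9, -0.0, -96.1]
force: [-0.4, 0.2, -0.5]
gripper_width: 44.6
time_s: 5.85
ee_pos: [521.2, -288.8, 166.7]
ee_rot: [-90.0, -0.0, -96.1]
force: [-3.2, 0.6, 3.8]
gripper_width: 19.2
[ 521.22790347 -288.83865713  166.70776315] [-9.00082203e+01 -3.51036120e-02 -9.60573237e+01]
```

View pics/w5.png

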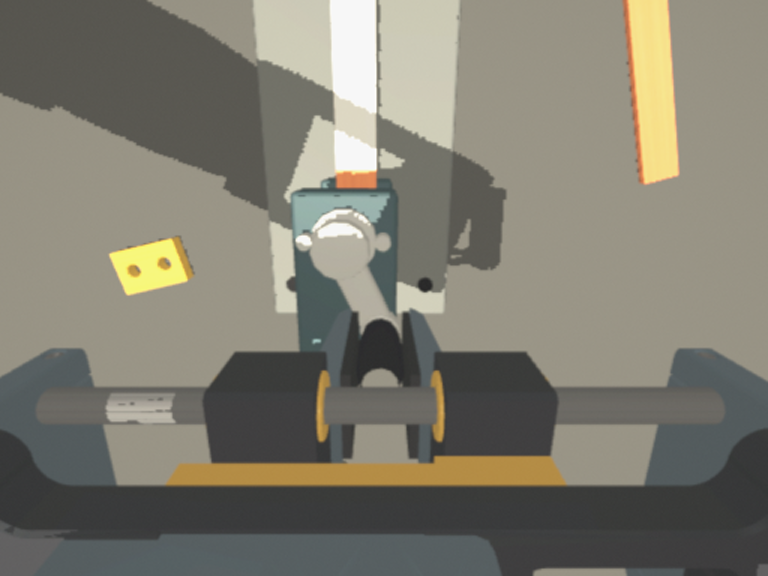

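The handle is held: the opening is 19.2 mm and the black handle shows between the pads at (380,350). Now I'll work out the circle offsets.

Run:
```python
import numpy as np
f=22.5
for c in range(6):
    a=np.radians(f-12*np.arange(6)); x=4.5*(np.cos(a)-np.cos(a[0]));z=4.5*(np.sin(a)-np.sin(a[0]))
    print(f,'->',f-60,[(round(p,2),round(q,2)) for p,q in zip(x[1:],z[1:])]); f-=60
```

```text
22.5 -> -37.5 [(np.float64(0.27), np.float64(-0.9)), (np.float64(0.34), np.float64(-1.84)), (np.float64(0.22), np.float64(-2.77)), (np.float64(-0.1), np.float64(-3.66)), (np.float64(-0.59), np.float64(-4.46))]
-37.5 -> -97.5 [(np.float64(-0.65), np.float64(-0.68)), (np.float64(-1.42), np.float64(-1.22)), (np.float64(-2.29), np.float64(-1.58)), (np.float64(-3.22), np.float64(-1.75)), (np.float64(-4.16), np.float64(-1.72))]
-97.5 -> -157.5 [(np.float64(-0.91), np.float64(0.22)), (np.float64(-1.76), np.float64(0.62)), (np.float64(-2.51), np.float64(1.2)), (np.float64(-3.12), np.float64(1.91)), (np.float64(-3.57), np.float64(2.74))]
-157.5 -> -217.5 [(np.float64(-0.27), np.float64(0.9)), (np.float64(-0.34), np.float64(1.84)), (np.float64(-0.22), np.float64(2.77)), (np.float64(0.1), np.float64(3.66)), (np.float64(0.59), np.float64(4.46))]
-217.5 -> -277.5 [(np.float64(0.65), np.float64(0.68)), (np.float64(1.42), np.float64(1.22)), (np.float64(2.29), np.float64(1.58)), (np.float64(3.22), np.float64(1.75)), (np.float64(4.16), np.float64(1.72))]
-277.5 -> -337.5 [(np.float64(0.91), np.float64(-0.22)), (np.float64(1.76), np.float64(-0.62)), (np.float64(2.51), np.float64(-1.2)), (np.float64(3.12), np.float64(-1.91)), (np.float64(3.57), np.float64(-2.74))]
```

```bash
python3 -m pendant '[{"delta_pos":[0.27,0,-0.9],"twist":[0,0,0],"grip":5},{"delta_pos":[0.34,0,-1.84],"twist":[0,0,0],"grip":5},{"delta_pos":[0.22,0,-2.77],"twist":[0,0,0],"grip":5},{"delta_pos":[-0.1,0,-3.66],"twist":[0,0,0],"grip":5},{"delta_pos":[-0.59,0,-4.46],"twist":[0,0,0],"grip":5}]'
```

```text
time_s: 6.4
ee_pos: [479.7, -282.0, 166.8]
ee_rot: [-89.6, -0.4, -96.0]
force: [1.3, -8.1, 1.3]
gripper_width: 19.1
```

```bash
python3 -m pendant '[{"delta_pos":[-0.65,0,-0.68],"twist":[0,0,0],"grip":5},{"delta_pos":[-1.42,0,-1.22],"twist":[0,0,0],"grip":5},{"delta_pos":[-2.29,0,-1.58],"twist":[0,0,0],"grip":5},{"delta_pos":[-3.22,0,-1.75],"twist":[0,0,0],"grip":5},{"delta_pos":[-4.16,0,-1.72],"twist":[0,0,0],"grip":5}]'
```

```text
time_s: 6.9
ee_pos: [462.8, -237.2, 166.7]
ee_rot: [-90.1, -0.3, -96.1]
force: [-6.7, -4.5, 6.7]
gripper_width: 19.4
```

Run:
```python
from h import *
import cv2
s=state();print(s['force'],s['ee_pos'],s['gripper_width'])
p,d=imaging.grab_frame('wrist')
cv2.imwrite('pics/w6.png',cv2.resize(p[:,:,::-1],None,fx=1.5,fy=1.5,interpolation=cv2.INTER_CUBIC))
```

```text
[-6.68268821 -4.54509783  6.66616318] [ 462.77065757 -237.23211975  166.68089006] 19.445779605311607
```

View pics/w6.png

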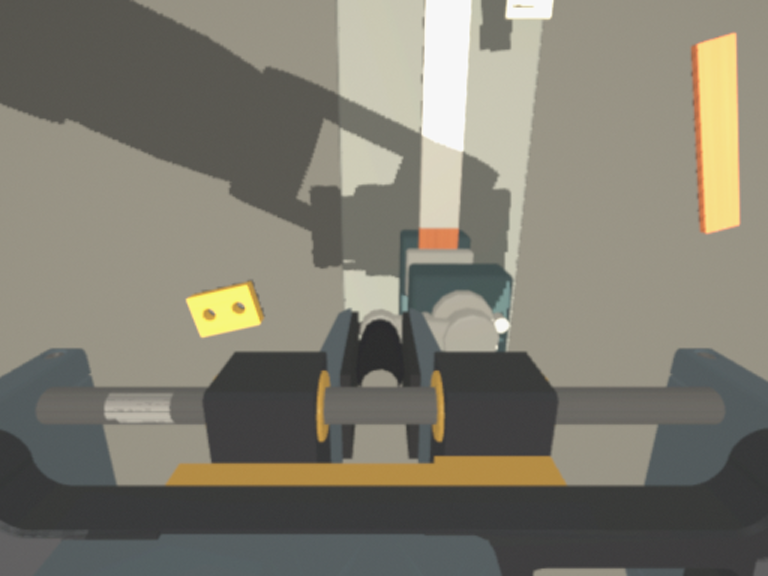

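The crank followed: the handle is still between the pads at (380,345) and the arm now points to stand -x. I continue.

```bash
python3 -m pendant '[{"delta_pos":[-0.91,0,0.22],"twist":[0,0,0],"grip":5},{"delta_pos":[-1.76,0,0.62],"twist":[0,0,0],"grip":5},{"delta_pos":[-2.51,0,1.2],"twist":[0,0,0],"grip":5},{"delta_pos":[-3.12,0,1.91],"twist":[0,0,0],"grip":5},{"delta_pos":[-3.57,0,2.74],"twist":[0,0,0],"grip":5}]'; python3 -m pendant '[{"delta_pos":[-0.15,0,0.45],"twist":[0,0,0],"grip":5},{"delta_pos":[-0.27,0,0.9],"twist":[0,0,0],"grip":5},{"delta_pos":[-0.32,0,1.37],"twist":[0,0,0],"grip":5},{"delta_pos":[-0.34,0,1.84],"twist":[0,0,0],"grip":5},{"delta_pos":[-0.3,0,2.3],"twist":[0,0,0],"grip":5}]'
```

```text
time_s: 7.45
ee_pos: [494.6, -202.7, 166.6]
ee_rot: [-90.1, -0.1, -96.0]
force: [-5.8, -1.6, 5.5]
gripper_width: 19.0
time_s: 7.95
ee_pos: [518.1, -202.4, 166.6]
ee_rot: [-90.1, -0.1, -96.0]
force: [-5.2, -1.2, 6.6]
gripper_width: 19.1
```

```bash
python3 -m pendant '[{"delta_pos":[0.09,0,0.46],"twist":[0,0,0],"grip":5},{"delta_pos":[0.22,0,0.92],"twist":[0,0,0],"grip":5},{"delta_pos":[0.4,0,1.35],"twist":[0,0,0],"grip":5},{"delta_pos":[0.62,0,1.76],"twist":[0,0,0],"grip":5},{"delta_pos":[0.89,0,2.15],"twist":[0,0,0],"grip":5}]';  python3 - <<'E'
import numpy as np
f=-217.5
for c in range(8):
    a=np.radians(f-6*np.arange(6)); x=4.5*(np.cos(a)-np.cos(a[0]));z=4.5*(np.sin(a)-np.sin(a[0]))
    print(f,'->',f-30,[(float(round(p,2)),float(round(q,2))) for p,q in zip(x[1:],z[1:])]); f-=30
E
```

```text
time_s: 8.45
ee_pos: [537.9, -213.3, 166.6]
ee_rot: [-90.2, -0.1, -96.1]
force: [-7.3, 0.5, 7.0]
gripper_width: 19.3
-217.5 -> -247.5 [(0.31, 0.36), (0.65, 0.68), (1.02, 0.97), (1.42, 1.22), (1.85, 1.42)]
-247.5 -> -277.5 [(0.44, 0.16), (0.9, 0.27), (1.37, 0.33), (1.84, 0.34), (2.31, 0.3)]
-277.5 -> -307.5 [(0.46, -0.09), (0.91, -0.22), (1.35, -0.4), (1.76, -0.62), (2.15, -0.89)]
-307.5 -> -337.5 [(0.36, -0.31), (0.68, -0.65), (0.97, -1.02), (1.22, -1.42), (1.42, -1.85)]
-337.5 -> -367.5 [(0.16, -0.44), (0.27, -0.9), (0.33, -1.37), (0.34, -1.84), (0.3, -2.31)]
-367.5 -> -397.5 [(-0.09, -0.46), (-0.22, -0.91), (-0.4, -1.35), (-0.62, -1.76), (-0.89, -2.15)]
-397.5 -> -427.5 [(-0.31, -0.36), (-0.65, -0.68), (-1.02, -0.97), (-1.42, -1.22), (-1.85, -1.42)]
-427.5 -> -457.5 [(-0.44, -0.16), (-0.9, -0.27), (-1.37, -0.33), (-1.84, -0.34), (-2.31, -0.3)]
```

```bash
python3 -m pendant '[{"delta_pos":[0.31,0,0.36],"twist":[0,0,0],"grip":5},{"delta_pos":[0.65,0,0.68],"twist":[0,0,0],"grip":5},{"delta_pos":[1.02,0,0.97],"twist":[0,0,0],"grip":5},{"delta_pos":[1.42,0,1.22],"twist":[0,0,0],"grip":5},{"delta_pos":[1.85,0,1.42],"twist":[0,0,0],"grip":5}]'
```

```text
time_s: 8.95
ee_pos: [549.4, -231.0, 166.5]
ee_rot: [-90.3, 0.2, -96.1]
force: [-8.0, 6.2, 9.6]
gripper_width: 19.5
```

```bash
python3 -m pendant '[{"delta_pos":[0.44,0,0.15],"twist":[0,0,0],"grip":5},{"delta_pos":[0.9,0,0.25],"twist":[0,0,0],"grip":5},{"delta_pos":[1.37,0,0.3],"twist":[0,0,0],"grip":5},{"delta_pos":[1.84,0,0.3],"twist":[0,0,0],"grip":5},{"delta_pos":[2.31,0,0.25],"twist":[0,0,0],"grip":5}]'
python3 - <<'E'
from h import *
import cv2
p,d=imaging.grab_frame('wrist')
cv2.imwrite('pics/w7.png',cv2.resize(p[:,:,::-1],None,fx=1.5,fy=1.5,interpolation=cv2.INTER_CUBIC))
E
```

```text
time_s: 9.45
ee_pos: [551.7, -251.2, 166.6]
ee_rot: [-90.0, 0.5, -96.1]
force: [-0.9, 13.3, 6.9]
gripper_width: 19.4
```

View pics/w7.png

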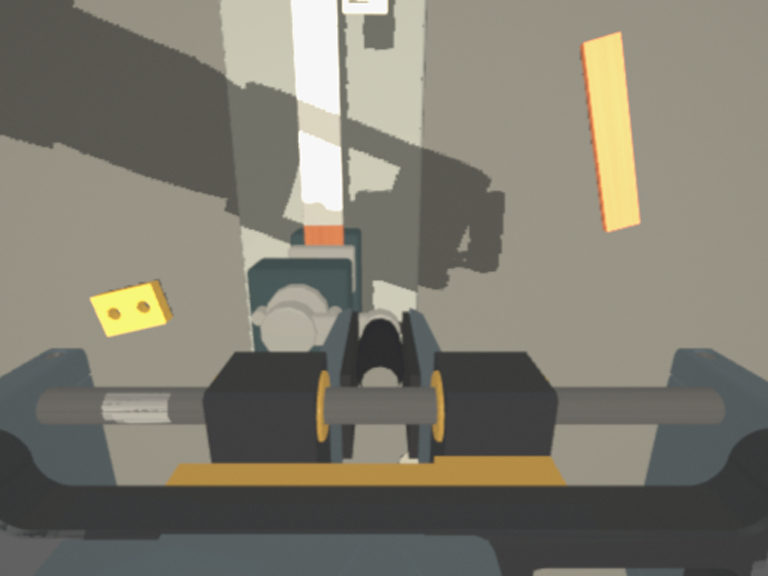

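The handle is still between the pads at (380,345). The tangential force rose from about 7 to 13 N, which suggests the jaw is meeting the bar. I'll grip harder and turn on in smaller steps.

```bash
python3 -m pendant '[{"delta_pos":[0,0,0],"twist":[0,0,0],"grip":5},{"delta_pos":[0.23,0,-0.04],"twist":[0,0,0],"grip":5},{"delta_pos":[0.46,0,-0.1],"twist":[0,0,0],"grip":5},{"delta_pos":[0.69,0,-0.16],"twist":[0,0,0],"grip":5},{"delta_pos":[0.92,0,-0.24],"twist":[0,0,0],"grip":5}]' 50
```

```text
time_s: 10.0
ee_pos: [550.1, -259.2, 166.7]
ee_rot: [-89.9, 0.6, -96.1]
force: [1.8, 14.7, 5.3]
gripper_width: 18.6
```

```bash
python3 -m pendant '[{"delta_pos":[0.15,0,-0.06],"twist":[0,0,0],"grip":5},{"delta_pos":[0.29,0,-0.12],"twist":[0,0,0],"grip":5},{"delta_pos":[0.58,0,-0.25],"twist":[0,0,0],"grip":5},{"delta_pos":[0.85,0,-0.41],"twist":[0,0,0],"grip":5},{"delta_pos":[0.85,0,-0.41],"twist":[0,0,0],"grip":5}]' 50
python3 - <<'E'
from h import *
import cv2,pickle
i=imaging.camera_info('wrist');p,d=imaging.grab_frame('wrist');pickle.dump((i,p,d),open('pics/w8.pkl','wb'))
cv2.imwrite('pics/w8.png',cv2.resize(p[:,:,::-1],None,fx=1.5,fy=1.5,interpolation=cv2.INTER_CUBIC))
i=imaging.camera_info('scene');p,d=imaging.grab_frame('scene')
cv2.imwrite('pics/s8.png',cv2.resize(p[130:230,130:250,::-1],None,fx=5,fy=5,interpolation=cv2.INTER_CUBIC))
E
```

```text
time_s: 10.5
ee_pos: [548.0, -264.8, 166.7]
ee_rot: [-89.6, 0.9, -96.1]
force: [8.9, 19.2, 5.0]
gripper_width: 19.0
```

View pics/w8.png

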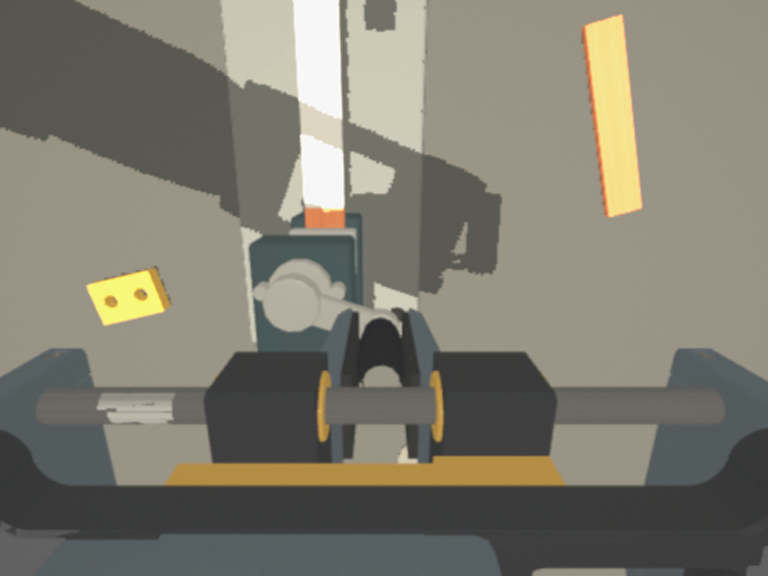

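View pics/s8.png

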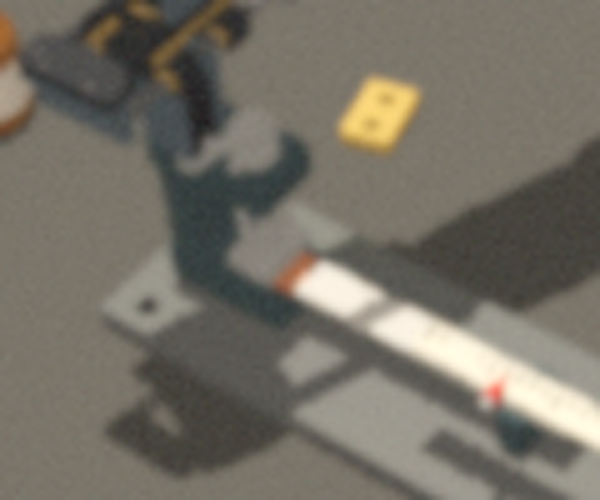

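The wrist view shows the jaw's edge at (322,231) and the copper end at (325,217). I'll check the jaw's height from depth: its top should be at 77 mm when seated.

Run:
```python
from h import *
import pickle
i,p,d=pickle.load(open('pics/w8.pkl','rb'));R=np.array(i['R']);t=np.array(i['t'])
v,u=np.mgrid[0:384,0:512];X=np.stack([(u-i['cx'])/i['fx']*d,(v-i['cy'])/i['fy']*d,d],-1); X=(X-t)@R
for r in range(138,160,2): print(r,X[r,208:225:3].mean(0).round(1),np.median(X[r,205:228,2]).round(1),p[r,215])
i,p,d=pickle.load(open('pics/w2.pkl','rb'))
```

```text
138 [ 510.5 -214.    63.9] 64.0 [247 246 233]
140 [ 510.2 -216.3   63.5] 63.8 [247 191 118]
142 [ 509.9 -218.5   63.9] 63.0 [223 134  87]
144 [ 509.6 -220.8   64. ] 63.8 [220 132  85]
146 [ 509.2 -223.1   63.6] 63.5 [219 131  84]
148 [ 508.9 -225.4   63.7] 63.7 [219 131  84]
150 [ 508.5 -227.7   63.6] 63.5 [218 132  86]
152 [ 509.3 -229.    71. ] 70.9 [175 150 132]
154 [ 509.8 -230.4   77. ] 77.3 [178 172 159]
156 [ 518.8 -223.1  140. ] 140.1 [142 143 133]
158 [ 520.2 -223.2  150.5] 150.5 [68 80 79]
```

```bash
python3 -m pendant '[{"delta_pos":[0.15,0,-0.1],"twist":[0,0,0],"grip":5},{"delta_pos":[0.3,0,-0.22],"twist":[0,0,0],"grip":5},{"delta_pos":[0.48,0,-0.35],"twist":[0,0,0],"grip":5},{"delta_pos":[0.63,0,-0.47],"twist":[0,0,0],"grip":5},{"delta_pos":[0.63,0,-0.47],"twist":[0,0,0],"grip":5}]' 50
```

```text
time_s: 11.1
ee_pos: [548.0, -264.8, 166.9]
ee_rot: [-89.0, 1.5, -96.1]
force: [20.4, 32.8, 2.2]
gripper_width: 19.0
```

The handle didn't move any further and the force rose to about 38 N, so the clamp is stiff. I'll ease off a little, open, and rise.

```bash
python3 -m pendant '[{"delta_pos":[-0.2,0,0.15],"twist":[0,0,0],"grip":5},{"delta_pos":[-0.4,0,0.3],"twist":[0,0,0],"grip":5},{"delta_pos":[-0.4,0,0.3],"twist":[0,0,0],"grip":40},{"delta_pos":[-0.4,0,0.3],"twist":[0,0,0],"grip":60},{"delta_pos":[-0.4,0,0.3],"twist":[0,0,0],"grip":60}]' 50
python3 - <<'E'
from h import *
import cv2,pickle
print(state()['ee_pos'],state()['gripper_width'],state()['force'])
i=imaging.camera_info('wrist');p,d=imaging.grab_frame('wrist');pickle.dump((i,p,d),open('pics/w9.pkl','wb'))
cv2.imwrite('pics/w9.png',cv2.resize(p[:,:,::-1],None,fx=1.5,fy=1.5,interpolation=cv2.INTER_CUBIC))
E
```

```text
time_s: 11.6
ee_pos: [541.6, -275.1, 165.5]
ee_rot: [-90.0, -0.0, -96.0]
force: [0.4, -0.0, -0.3]
gripper_width: 40.1
[ 541.6085507  -275.09451623  165.52375614] 40.141553741664474 [ 0.36976126 -0.008795   -0.32604013]
```

View pics/w9.png

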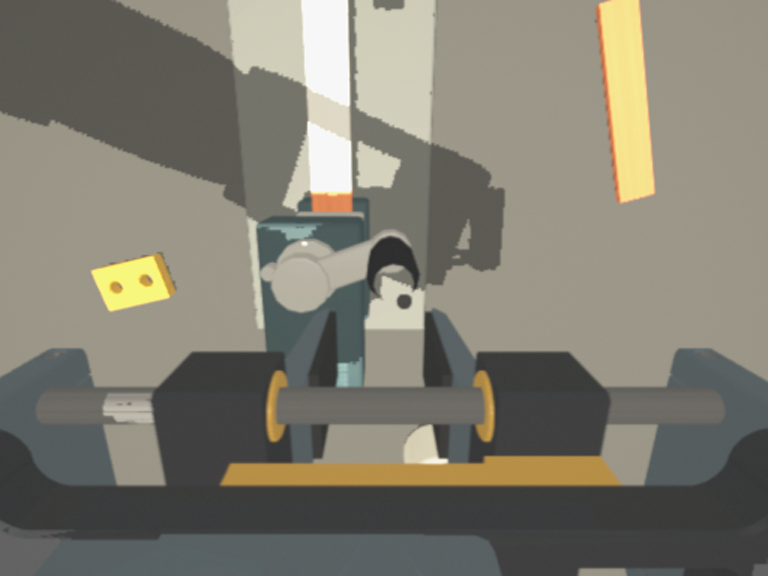

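The crank sprang back some on release: the handle is now at about (392,260) and the hub at (300,280). I'll measure the handle angle and the jaw height.

Run:
```python
from h import *
import pickle
def load(n):
    i,p,d=pickle.load(open(f'pics/{n}.pkl','rb'));R=np.array(i['R']);t=np.array(i['t'])
    v,u=np.mgrid[0:384,0:512];X=np.stack([(u-i['cx'])/i['fx']*d,(v-i['cy'])/i['fy']*d,d],-1); return i,p,d,(X-t)@R,u,v
for n,(u0,u1,v0,v1) in {'w8':(235,275,205,260),'w9':(235,285,150,205)}.items():
    i,p,d,X,u,v=load(n)
    m=(u>u0)&(u<u1)&(v>v0)&(v<v1)&(X[...,2]>205)&(X[...,2]<243)&(p.max(-1)<70); print(n,m.sum(),X[m].mean(0).round(1),X[m].min(0).round(1),X[m].max(0).round(1))
    m=(u>u0)&(u<u1)&(v>v0)&(v<v1)&(X[...,2]>239)&(X[...,2]<245); print(' top',m.sum(),X[m].mean(0).round(1) if m.any() else '')
i,p,d,X,u,v=load('w9')
print(ray(i,300/1.5,281/1.5,195),ray(i,396/1.5,277/1.5,242))
for r in range(132,150,2): print(r,X[r,212:232:3].mean(0).round(1),p[r,220])
```

```text
w8 1135 [ 548.8 -257.8  228.2] [ 536.7 -279.8  205. ] [ 561.1 -248.7  242.8]
 top 170 [ 548.8 -259.9  240.6]
w9 575 [ 550.1 -229.6  231.6] [ 540.8 -240.2  208.8] [ 559.3 -226.1  242.3]
 top 126 [ 550.4 -231.9  240.4]
[ 507.08506898 -245.30978096  195.        ] [ 551.35742577 -234.12765704  242.        ]
132 [ 510.5 -219.7   63.8] [224 136  87]
134 [ 510.2 -222.    63.3] [223 134  87]
136 [ 509.9 -224.2   63.6] [223 134  87]
138 [ 509.6 -226.4   63.7] [222 133  85]
140 [ 509.3 -228.7   64. ] [219 136  92]
142 [ 510.6 -229.5   75.9] [167 161 147]
144 [ 523.7 -219.   177.7] [102 108 102]
146 [ 520.6 -223.3  156.2] [66 80 79]
148 [ 521.5 -223.7  164.6] [71 85 84]
```

```bash
python3 -m pendant '[{"delta_pos":[0,0,0.48],"twist":[0,0,0],"grip":60},{"delta_pos":[-1,0,0.48],"twist":[0,0,0],"grip":60},{"delta_pos":[-2.5,0,0.48],"twist":[0,0,0],"grip":60},{"delta_pos":[-4.2,0,0.48],"twist":[0,0,0],"grip":60},{"delta_pos":[-4.2,0,0.48],"twist":[0,0,0],"grip":40}]' 30; python3 -m pendant '[{"delta_pos":[0,0,0],"twist":[0,0,0],"grip":20},{"delta_pos":[0,0,0],"twist":[0,0,0],"grip":5},{"delta_pos":[0,0,0],"twist":[0,0,0],"grip":5},{"delta_pos":[0,0,0],"twist":[0,0,0],"grip":5},{"delta_pos":[0,0,0],"twist":[0,0,0],"grip":5}]' 30
```

```text
time_s: 12.15
ee_pos: [551.1, -231.0, 165.7]
ee_rot: [-90.0, 0.1, -95.9]
force: [-0.5, -0.5, 0.5]
gripper_width: 49.3
time_s: 12.65
ee_pos: [550.7, -234.1, 165.6]
ee_rot: [-90.0, -0.0, -96.1]
force: [-1.0, -0.4, 0.8]
gripper_width: 19.1
```

```bash
python3 -m pendant '[{"delta_pos":[0.2,0,0.06],"twist":[0,0,0],"grip":5},{"delta_pos":[0.4,0,0.12],"twist":[0,0,0],"grip":5},{"delta_pos":[0.5,0,0.15],"twist":[0,0,0],"grip":5},{"delta_pos":[0.5,0,0.15],"twist":[0,0,0],"grip":5},{"delta_pos":[0.5,0,0.15],"twist":[0,0,0],"grip":5}]' 30;python3 -m pendant '[{"delta_pos":[0.3,0,0.06],"twist":[0,0,0],"grip":5},{"delta_pos":[0.6,0,0.12],"twist":[0,0,0],"grip":5},{"delta_pos":[0.8,0,0.14],"twist":[0,0,0],"grip":5},{"delta_pos":[0.8,0,0.14],"twist":[0,0,0],"grip":5},{"delta_pos":[0.8,0,0.14],"twist":[0,0,0],"grip":5}]' 30
```

```text
time_s: 13.15
ee_pos: [551.0, -235.8, 165.6]
ee_rot: [-90.2, 0.3, -96.1]
force: [-2.8, 7.9, 2.5]
gripper_width: 19.3
time_s: 13.65
ee_pos: [552.0, -243.2, 165.6]
ee_rot: [-90.1, 0.4, -96.1]
force: [-2.7, 9.4, 3.2]
gripper_width: 19.2
```

Pushing at this angle takes 8.4 to 9.6 N, rising with the turn and above the 5 N of friction, so the jaw is loaded here. The spring load is below friction, so the crank should hold. I'll back off to zero force and release.

```bash
python3 -m pendant '[{"delta_pos":[-0.15,0,0],"twist":[0,0,0],"grip":5},{"delta_pos":[-0.3,0,0],"twist":[0,0,0],"grip":5},{"delta_pos":[-0.3,0,0],"twist":[0,0,0],"grip":5},{"delta_pos":[-0.3,0,0],"twist":[0,0,0],"grip":40},{"delta_pos":[-0.3,0,0],"twist":[0,0,0],"grip":60}]' 30; python3 -m pendant '[{"delta_pos":[0,0,0],"twist":[0,0,0],"grip":60},{"delta_pos":[0,0,0],"twist":[0,0,0],"grip":70},{"delta_pos":[0,-2,0],"twist":[0,0,0],"grip":80},{"delta_pos":[0,-6,0],"twist":[0,0,0],"grip":90},{"delta_pos":[0,-11,0],"twist":[0,0,0],"grip":100}]'; python3 -m pendant '[{"delta_pos":[0,-4,0],"twist":[0,0,0],"grip":100},{"delta_pos":[-2,-6,0],"twist":[0,0,0],"grip":100},{"delta_pos":[-6,-8,0],"twist":[0,0,0],"grip":100},{"delta_pos":[-10,-9,0],"twist":[0,0,0],"grip":100},{"delta_pos":[-13,-10,0],"twist":[0,0,0],"grip":100}]';  python3 - <<'E'
from h import *
import cv2,pickle
print(state()['ee_pos'],state()['ee_rot'])
i=imaging.camera_info('top');p,d=imaging.grab_frame('top');pickle.dump((i,p,d),open('pics/t2.pkl','wb'))
cv2.imwrite('pics/t2.png',cv2.resize(p[150:240,180:350,::-1],None,fx=4.5,fy=4.5,interpolation=cv2.INTER_CUBIC))
E
```

```text
time_s: 14.15
ee_pos: [553.7, -244.9, 165.7]
ee_rot: [-89.9, -0.1, -96.1]
force: [0.3, -0.7, -0.2]
gripper_width: 32.1
time_s: 14.65
ee_pos: [552.0, -243.8, 274.9]
ee_rot: [-90.2, 0.1, -96.1]
force: [1.1, -0.9, 0.8]
gripper_width: 72.5
time_s: 15.15
ee_pos: [567.0, -113.1, 376.7]
ee_rot: [-89.9, 0.0, -96.0]
force: [0.4, 0.3, 0.2]
gripper_width: 91.1
[ 566.9770108  -113.06507203  376.65810826] [-8.98977111e+01  1.90405832e-02 -9.60351089e+01]
```

View pics/t2.png

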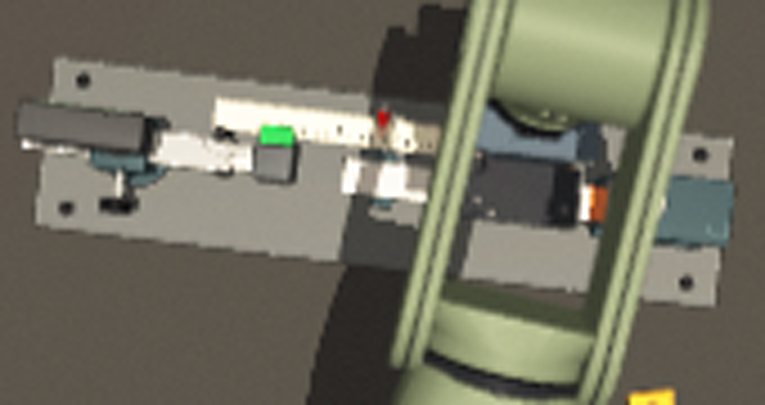

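The top view shows the base plate, grip (275,158) and marker (383,118), with the robot's arm over the clamp end; the bar and marker look undisturbed. Next I compute the grip, marker and rule positions from the earlier wrist frame.

Run:
```python
from h import *
import pickle
i,p,d=pickle.load(open('pics/w1.pkl','rb'));R=np.array(i['R']);t=np.array(i['t'])
v,u=np.mgrid[0:384,0:512];X=np.stack([(u-i['cx'])/i['fx']*d,(v-i['cy'])/i['fy']*d,d],-1);X=(X-t)@R
T=Ro.from_euler('z',-6.06,degrees=True)
S=(X-[508,-244.6,0])@T.as_matrix()   # stand axes with screw axis at (0,0)
S[...,1]-=200
m=(abs(S[...,2]-206)<4)&(u>260)&(u<315)&(v>95)&(v<145)
g=m&(p[...,1].astype(int)>p[...,0].astype(int)+40)
k=m&~g
for n,q in(('grey',k),('green',g)): print(n,q.sum(),S[q].min(0).round(1),S[q].max(0).round(1),S[q].mean(0).round(1))
r=(p[...,0].astype(int)>p[...,1].astype(int)+80)&(u>285)&(u<320)&(v>155)&(v<180);print('red',r.sum(),np.c_[u[r],v[r]][:30].tolist());print(S[r].min(0),S[r].max(0),S[r].mean(0))
bb=(abs(S[...,2]-63)<4)&(abs(S[...,0])<25)&(p.min(-1)>120)&(v>150);print('bar',S[bb].min(0),S[bb].max(0))
w=T.as_matrix()@np.array([0,S[m][:,1].mean()+200,0])+[508,-244.6,0];print('grip world axis-line',w)
```

```text
grey 484 [-19.4  96.3 202.1] [ 26.2 129.1 209.2] [ -4.5 113.  206.4]
green 160 [  9.5  99.4 202. ] [ 24.7 126.4 206.2] [ 17.5 112.4 203.2]
red 34 [[305, 163], [306, 163], [307, 163], [302, 164], [303, 164], [304, 164], [305, 164], [306, 164], [307, 164], [308, 164], [302, 165], [303, 165], [304, 165], [305, 165], [306, 165], [307, 165], [301, 166], [302, 166], [303, 166], [304, 166], [305, 166], [306, 166], [307, 166], [302, 167], [303, 167], [304, 167], [305, 167], [306, 167], [307, 167], [304, 168]]
[ 41.6927916   21.32988451 123.08751888] [ 54.89514752  30.78282926 125.83661151] [ 48.80482728  26.04314945 124.28205739]
bar [ -21.40614904 -171.10573859   59.26184897] [24.06212266 42.85261956 66.78827783]
grip world axis-line [541.03130658  66.53730631   0.        ]
```

```bash
python3 -m pendant '[{"delta_pos":[-3.5,0,-1],"twist":[0,0,0],"grip":100},{"delta_pos":[-7.5,1,-2],"twist":[0,0,0],"grip":100},{"delta_pos":[-11.5,3,-3],"twist":[0,0,0],"grip":100},{"delta_pos":[-15,5,-4],"twist":[0,0,0],"grip":100},{"delta_pos":[-17.6,7,-4.5],"twist":[0,0,0],"grip":100}]' 30;python3 -m pendant '[{"delta_pos":[0,2,0],"twist":[0,0,0],"grip":100},{"delta_pos":[0,2,0],"twist":[0,0,0],"grip":100},{"delta_pos":[0,2,0],"twist":[0,0,0],"grip":100},{"delta_pos":[0,2,0],"twist":[0,0,0],"grip":100},{"delta_pos":[0,2,0],"twist":[0,0,0],"grip":100}]'
python3 - <<'E'
from h import *
import cv2,pickle
print(state()['ee_pos'],state()['ee_rot'])
i=imaging.camera_info('wrist');p,d=imaging.grab_frame('wrist');pickle.dump((i,p,d),open('pics/w10.pkl','wb'))
cv2.imwrite('pics/w10.png',cv2.resize(p[:,:,::-1],None,fx=1.5,fy=1.5,interpolation=cv2.INTER_CUBIC))
print(proj(i,[541,66.4,206])*1.5)
R=np.array(i['R']);t=np.array(i['t'])
v,u=np.mgrid[0:384,0:512];X=np.stack([(u-i['cx'])/i['fx']*d,(v-i['cy'])/i['fy']*d,d],-1);X=(X-t)@R
S=(X-[508,-244.6,0])@Ro.from_euler('z',-6.06,degrees=True).as_matrix();S[...,1]-=200
m=(abs(S[...,2]-206)<3)&(abs(S[...,0])<40)&(S[...,1]>60)&(S[...,1]<150)
print(m.sum(),np.percentile(S[m],[1,50,99],axis=0).round(1))
m=(abs(S[...,2]-206)<3)&(abs(S[...,0])<28)&(S[...,1]>90)&(S[...,1]<136);print(m.sum(),S[m].min(0),S[m].max(0))
E
```

```text
time_s: 15.7
ee_pos: [540.0, 66.9, 305.2]
ee_rot: [-89.9, 0.0, -96.0]
force: [-1.4, -0.3, 0.4]
gripper_width: 91.2
time_s: 16.2
ee_pos: [541.2, 64.4, 286.9]
ee_rot: [-89.9, 0.0, -96.1]
force: [-0.0, -0.5, -0.4]
gripper_width: 91.1
[541.20124813  64.44008644 286.85972302] [-8.98652644e+01  2.92222008e-02 -9.61209527e+01]
[379.08137668 268.84165193 453.90928162]
854 [[-18.8  97.8 203. ]
 [ -2.  114.2 206.4]
 [ 23.9 129.5 208.3]]
854 [-18.99926608  97.40154687 203.00437266] [ 25.2172621  129.68864369 208.99905333]
```

View pics/w10.png

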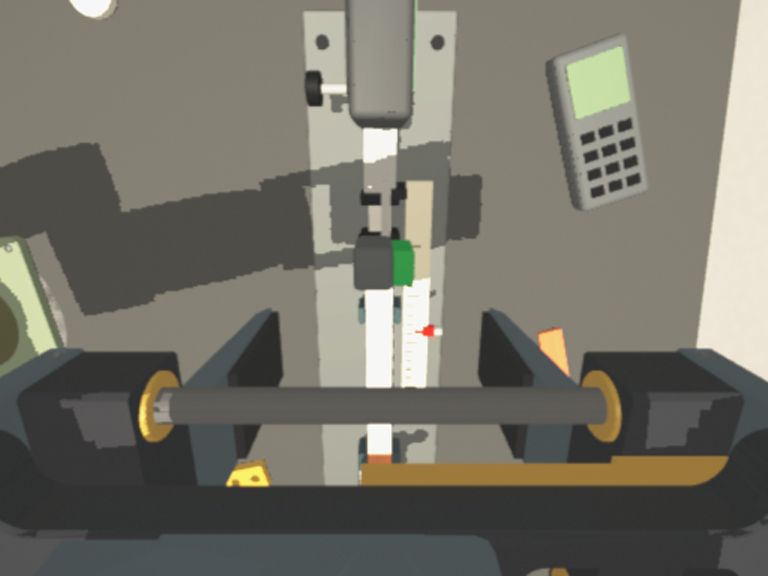

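The grip is at (373,262), the button at (403,262), and the thin pointer at about (416,246), next to the button over the rule. The marker's red line is near (420,331). I'll zoom in and measure both.

Run:
```python
from h import *
import pickle,cv2
i,p,d=pickle.load(open('pics/w10.pkl','rb'))
a=p[140:260,230:310,::-1]; cv2.imwrite('pics/w10z.png',cv2.resize(a,None,fx=5,fy=5,interpolation=cv2.INTER_CUBIC))
```

```text
(no output)
```

View pics/w10z.png

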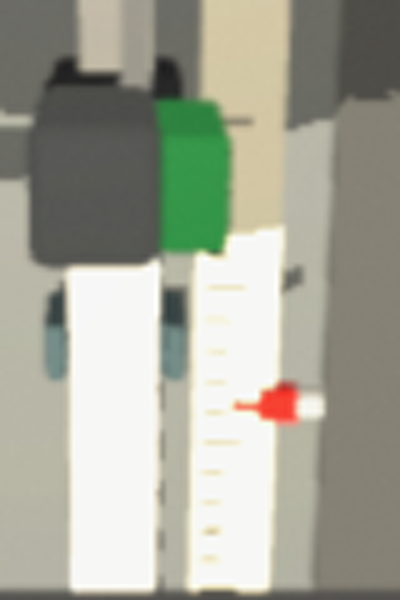

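The long ticks are at rows 121 (0), 288 (50) and 441 (100), with 80 at 381 and 90 at 411. The marker line at row 406 therefore reads about 88 mm, which matches grip minus marker (113.5 − 25.5). Now I go down over the grip.

```bash
python3 -m pendant '[{"delta_pos":[-0.3,3,0.05],"twist":[0,0,0],"grip":100},{"delta_pos":[-0.3,7,0.05],"twist":[0,0,0],"grip":100},{"delta_pos":[-0.3,11,0.05],"twist":[0,0,0],"grip":100},{"delta_pos":[-0.3,14.5,0.05],"twist":[0,0,0],"grip":100},{"delta_pos":[-0.3,16.6,0.05],"twist":[0,0,0],"grip":100}]' 30;python3 -m pendant '[{"delta_pos":[0,0,0],"twist":[0,0,0],"grip":90},{"delta_pos":[0,0,0],"twist":[0,0,0],"grip":80},{"delta_pos":[0,0,0],"twist":[0,0,0],"grip":70},{"delta_pos":[0,0,0],"twist":[0,0,0],"grip":65},{"delta_pos":[0,0,0],"twist":[0,0,0],"grip":65}]'
python3 - <<'E'
from h import *
import cv2,pickle
print(state()['ee_pos'],state()['ee_rot'])
i=imaging.camera_info('wrist');p,d=imaging.grab_frame('wrist');pickle.dump((i,p,d),open('pics/w11.pkl','wb'))
cv2.imwrite('pics/w11.png',cv2.resize(p[:,:,::-1],None,fx=1.5,fy=1.5,interpolation=cv2.INTER_CUBIC))
E
```

```text
time_s: 16.75
ee_pos: [540.0, 67.5, 117.3]
ee_rot: [-90.2, -0.0, -96.1]
force: [0.8, 0.1, 0.5]
gripper_width: 91.0
time_s: 17.25
ee_pos: [542.0, 68.0, 120.9]
ee_rot: [-89.9, 0.0, -96.1]
force: [-0.4, -0.6, -0.1]
gripper_width: 60.0
[541.98327186  68.02176199 120.86453576] [-8.98653403e+01  3.48378221e-02 -9.60635431e+01]
```

View pics/w11.png

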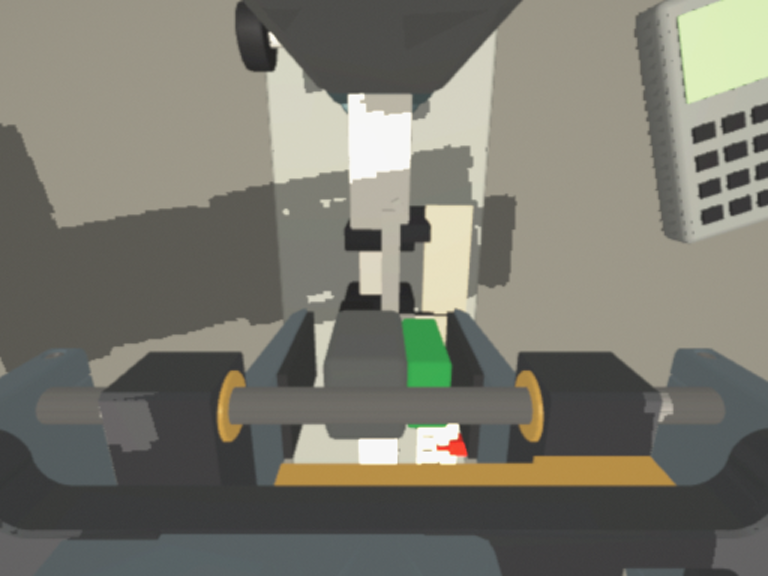

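The grip (365,370) and the button (428,370) are both between the pads, so I close with the arm still parked.

```bash
python3 -m pendant '[{"delta_pos":[0,0,0],"twist":[0,0,0],"grip":50},{"delta_pos":[0,0,0],"twist":[0,0,0],"grip":30},{"delta_pos":[0,0,0],"twist":[0,0,0],"grip":30},{"delta_pos":[0,0,0],"twist":[0,0,0],"grip":30},{"delta_pos":[0,0,0],"twist":[0,0,0],"grip":30}]' 35;python3 -m pendant '[{"delta_pos":[0,0,0],"twist":[0,0,0],"grip":30},{"delta_pos":[0,0,0],"twist":[0,0,0],"grip":30},{"delta_pos":[0,0,0],"twist":[0,0,0],"grip":30},{"delta_pos":[0,0,0],"twist":[0,0,0],"grip":30},{"delta_pos":[0,0,0],"twist":[0,0,0],"grip":30}]' 35
python3 - <<'E'
from h import *
import cv2,pickle
print(state()['ee_pos'],state()['force'],state()['gripper_width'])
i=imaging.camera_info('wrist');p,d=imaging.grab_frame('wrist');pickle.dump((i,p,d),open('pics/w12.pkl','wb'))
cv2.imwrite('pics/w12.png',cv2.resize(p[:,:,::-1],None,fx=1.5,fy=1.5,interpolation=cv2.INTER_CUBIC))
E
```

```text
time_s: 17.8
ee_pos: [541.2, 68.1, 120.1]
ee_rot: [-90.0, 0.0, -96.1]
force: [-3.6, 0.1, 3.3]
gripper_width: 39.7
time_s: 18.3
ee_pos: [541.1, 68.1, 120.0]
ee_rot: [-90.0, 0.0, -96.1]
force: [-3.8, 0.2, 5.3]
gripper_width: 39.5
[541.14440415  68.0639956  120.01407402] [-3.79079195  0.16915667  5.30536563] 39.46359178935221
```

View pics/w12.png

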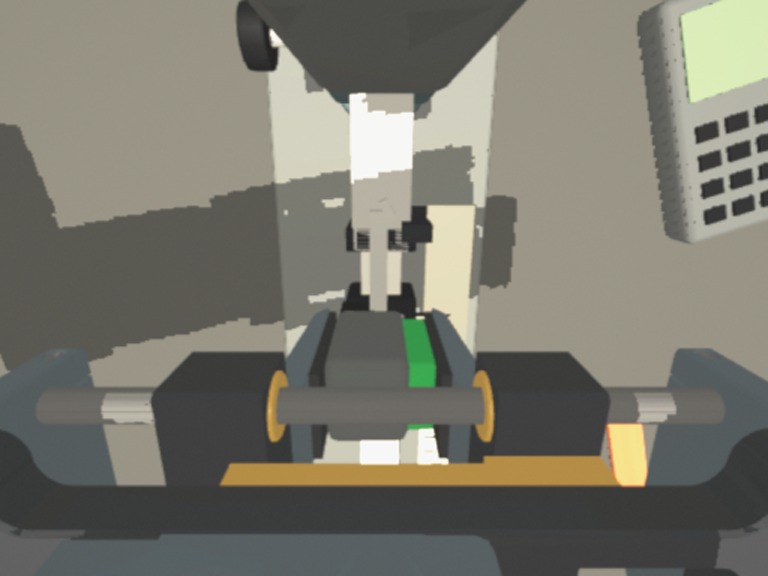

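The opening is 39.5 mm, so the button is fully in and the arm is still parked. Now I draw it out.

```bash
python3 -m pendant '[{"delta_pos":[0.8,0,0],"twist":[0,0,0],"grip":30},{"delta_pos":[2,0,0],"twist":[0,0,0],"grip":30},{"delta_pos":[3.2,0,0],"twist":[0,0,0],"grip":30},{"delta_pos":[4.2,0,0],"twist":[0,0,0],"grip":30},{"delta_pos":[5,0,0],"twist":[0,0,0],"grip":30}]' 35;python3 -m pendant '[{"delta_pos":[0.9,0,0],"twist":[0,0,0],"grip":30},{"delta_pos":[1.8,0,0],"twist":[0,0,0],"grip":30},{"delta_pos":[2.6,0,0],"twist":[0,0,0],"grip":30},{"delta_pos":[3.2,0,0],"twist":[0,0,0],"grip":30},{"delta_pos":[3.5,0,0],"twist":[0,0,0],"grip":30}]';python3 -m pendant '[{"delta_pos":[0,0,0],"twist":[0,0,0],"grip":30},{"delta_pos":[0,0,0],"twist":[0,0,0],"grip":30},{"delta_pos":[0,0,0],"twist":[0,0,0],"grip":30},{"delta_pos":[0,0,0],"twist":[0,0,0],"grip":30},{"delta_pos":[0,0,0],"twist":[0,0,0],"grip":30}]'
python3 - <<'E'
from h import *
import cv2,pickle
s=state();print(s['ee_pos'],s['force'],s['gripper_width'])
print('travel',(np.array([541.14,68.06])-s['ee_pos'][:2])@np.array([.1056,.9944]))
for n in('wrist','scene','top'):
    i=imaging.camera_info(n);p,d=imaging.grab_frame(n);pickle.dump((i,p,d),open(f'pics/{n}13.pkl','wb'))
    if n=='wrist': q=cv2.resize(p[:,:,::-1],None,fx=1.5,fy=1.5,interpolation=cv2.INTER_CUBIC)
    elif n=='scene': q=cv2.resize(p[150:270,160:320,::-1],None,fx=5,fy=5,interpolation=cv2.INTER_CUBIC)
    else: q=cv2.resize(p[150:240,180:350,::-1],None,fx=4.5,fy=4.5,interpolation=cv2.INTER_CUBIC)
    cv2.imwrite(f'pics/{n}13.png',q)
E
```

```text
time_s: 18.85
ee_pos: [535.8, 19.4, 120.1]
ee_rot: [-90.0, 0.2, -96.1]
force: [-4.7, 5.7, 6.0]
gripper_width: 39.2
time_s: 19.35
ee_pos: [532.0, -15.3, 120.1]
ee_rot: [-90.0, 0.2, -96.1]
force: [-4.5, 6.1, 6.5]
gripper_width: 39.6
time_s: 19.85
ee_pos: [532.0, -15.1, 120.1]
ee_rot: [-90.0, 0.2, -96.1]
force: [-4.7, 4.6, 5.6]
gripper_width: 39.5
[531.99325957 -15.07665894 120.06647791] [-4.6699502  4.5827601  5.6080298] 39.46279960781599
travel 83.63698944250145
```

View pics/wrist13.png

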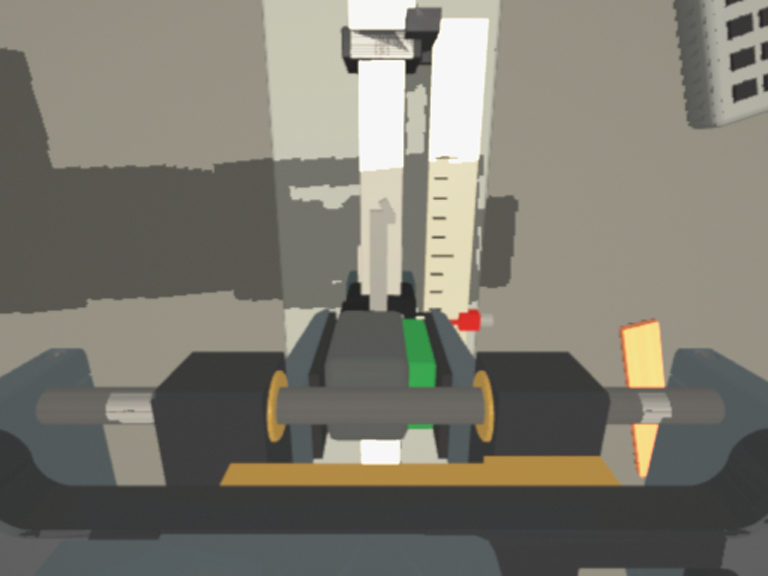

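View pics/scene13.png

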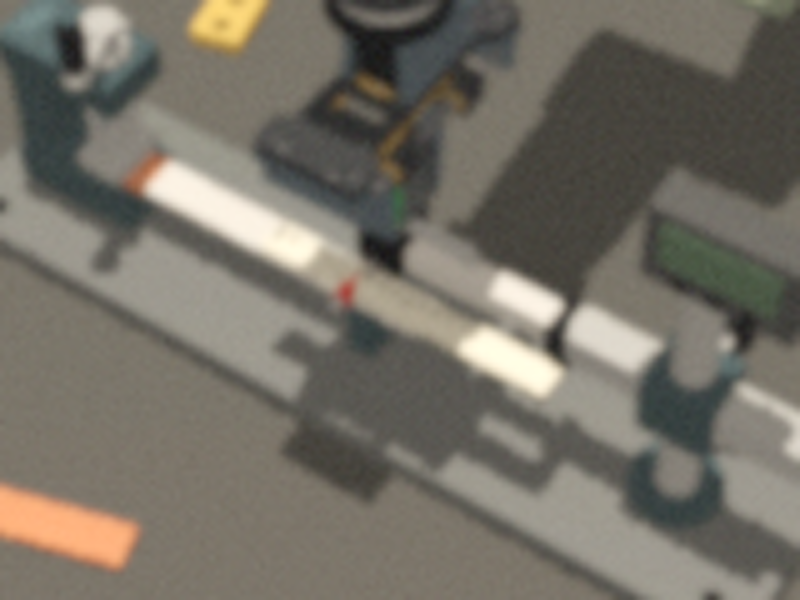

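The wrist view shows the marker body at (470,321) with its red line beginning near (453,322). A thin dark line at about (425,316) may be the pointer, so I zoom in.

Run:
```python
import pickle,cv2
i,p,d=pickle.load(open('pics/wrist13.pkl','rb'))
cv2.imwrite('pics/w13z.png',cv2.resize(p[160:230,260:340,::-1],None,fx=8,fy=8,interpolation=cv2.INTER_NEAREST))
from h import *
for r in range(205,222): print(r,d[r,276:312:3].round(0).astype(int).tolist(), p[r,284],p[r,300])
```

```text
205 [204, 332, 331, 224, 182, 223, 224, 224, 224, 226, 223, 224] [226 218 184] [227 220 186]
206 [205, 332, 331, 225, 180, 181, 225, 225, 225, 224, 224, 225] [222 215 179] [227 220 186]
207 [205, 332, 333, 224, 180, 179, 178, 225, 225, 225, 225, 225] [172 164 138] [228 219 186]
208 [205, 223, 225, 181, 181, 177, 177, 226, 225, 226, 225, 224] [98 96 83] [227 219 185]
209 [204, 222, 222, 180, 179, 176, 175, 176, 225, 225, 224, 222] [57 56 53] [227 219 185]
210 [206, 223, 222, 178, 176, 174, 173, 174, 226, 226, 223, 223] [52 53 51] [227 218 184]
211 [205, 223, 220, 176, 176, 171, 172, 172, 225, 227, 224, 221] [56 56 54] [226 217 181]
212 [183, 183, 222, 175, 174, 170, 170, 171, 227, 226, 224, 222] [56 56 54] [219 185 154]
213 [182, 182, 183, 172, 173, 169, 168, 168, 224, 224, 223, 222] [52 53 51] [182 115  99]
214 [179, 180, 180, 172, 171, 166, 166, 167, 169, 224, 223, 223] [50 52 50] [162  83  80]
215 [178, 177, 179, 170, 170, 165, 166, 166, 165, 223, 222, 223] [51 56 51] [134  85  86]
216 [177, 177, 176, 170, 168, 167, 164, 164, 164, 223, 222, 222] [51 59 51] [104  95  96]
217 [175, 174, 175, 171, 166, 165, 162, 163, 163, 227, 223, 223] [51 65 52] [90 96 98]
218 [173, 173, 175, 170, 164, 165, 161, 162, 161, 162, 225, 224] [51 81 56] [87 96 97]
219 [172, 172, 172, 170, 162, 165, 160, 160, 160, 160, 224, 224] [51 91 59] [87 95 97]
220 [170, 171, 171, 170, 162, 163, 158, 158, 159, 159, 228, 229] [ 52 114  63] [86 94 97]
221 [169, 170, 168, 169, 160, 161, 156, 156, 157, 157, 228, 229] [ 52 121  64] [88 95 97]
```

View pics/w13z.png

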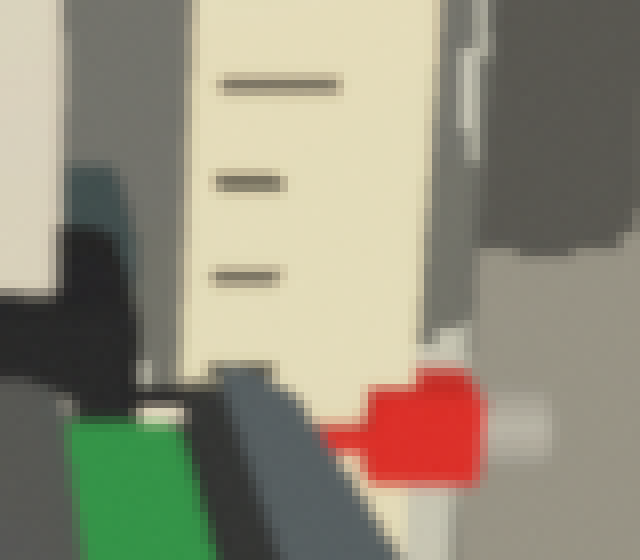

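Run:
```python
import pickle
from h import *
i,p,d=pickle.load(open('pics/wrist13.pkl','rb'));R=np.array(i['R']);t=np.array(i['t'])
def S(u,v,z):
    X=R.T@(np.array([(u-i['cx'])/i['fx']*z,(v-i['cy'])/i['fy']*z,z])-t)
    s=Ro.from_euler('z',-6.06,degrees=True).inv().apply(X-[508,-244.6,0]);s[1]-=200;return s.round(1)
print(d[207:212,277:284].round(0),d[212:217,300:312].round(0))
for z in(221,222,223): print('ptr',S(279.5,209.1,z))
for u,v in((301.5,214.2),(304,214.2)): print('mark',[S(u,v,z) for z in(222,224)])
print('tick60?',S(288,182.3,d[182,288]),S(288,194,d[194,289]),S(288,205.9,d[206,296]))
```

```text
[[207. 331. 332. 332. 332. 333. 225.]
 [205. 225. 223. 224. 224. 225. 182.]
 [207. 222. 222. 222. 221. 222. 182.]
 [207. 222. 223. 221. 223. 222. 182.]
 [207. 222. 223. 223. 221. 220. 181.]] [[227. 226. 225. 226. 226. 227. 224. 223. 222. 222. 223. 223.]
 [224. 224. 224. 224. 224. 224. 223. 223. 222. 222. 221. 222.]
 [169. 223. 223. 224. 223. 222. 223. 223. 223. 223. 225. 223.]
 [165. 166. 224. 223. 224. 222. 222. 223. 223. 223. 224. 222.]
 [164. 165. 223. 223. 223. 223. 222. 224. 223. 222. 226. 223.]]
ptr [ 20.9  30.7 125. ]
ptr [ 21.   30.4 124.1]
ptr [ 21.1  30.  123.1]
mark [array([ 39.1,  26.3, 125.3]), array([ 39.4,  25.6, 123.4])]
mark [array([ 41.1,  26.3, 125.3]), array([ 41.5,  25.6, 123.4])]
tick60? [ 27.5  52.5 121.8] [ 27.9  42.5 121.4] [ 28.4  31.9 120.8]
```

The pointer is at stand y = 30.3 and the marker line at 25.9, so about 4.4 mm remain. Tick reading and travel give 3.6 to 4.7 mm.

```bash
python3 -m pendant '[{"delta_pos":[0.2,0,0],"twist":[0,0,0],"grip":30},{"delta_pos":[0.43,0,0],"twist":[0,0,0],"grip":30},{"delta_pos":[0.43,0,0],"twist":[0,0,0],"grip":30},{"delta_pos":[0.43,0,0],"twist":[0,0,0],"grip":30},{"delta_pos":[0.43,0,0],"twist":[0,0,0],"grip":30}]' 35
python3 - <<'E'
from h import *
import cv2,pickle
s=state();print(s['ee_pos'],s['force'],s['gripper_width'])
print('travel',(np.array([541.14,68.06])-s['ee_pos'][:2])@np.array([.1056,.9944]))
i=imaging.camera_info('wrist');p,d=imaging.grab_frame('wrist');pickle.dump((i,p,d),open('pics/w14.pkl','wb'))
cv2.imwrite('pics/w14z.png',cv2.resize(p[160:230,260:340,::-1],None,fx=8,fy=8,interpolation=cv2.INTER_NEAREST))
i=imaging.camera_info('scene');p,d=imaging.grab_frame('scene')
cv2.imwrite('pics/s14.png',cv2.resize(p[135:255,150:310,::-1],None,fx=5,fy=5,interpolation=cv2.INTER_CUBIC))
E
```

```text
time_s: 20.5
ee_pos: [531.5, -19.4, 120.1]
ee_rot: [-90.0, 0.2, -96.1]
force: [-5.3, 4.5, 5.3]
gripper_width: 39.4
[531.53499827 -19.38074425 120.05285127] [-5.31218006  4.49102652  5.29574001] 39.420993188042445
travel 87.96536426727963
```

View pics/w14z.png

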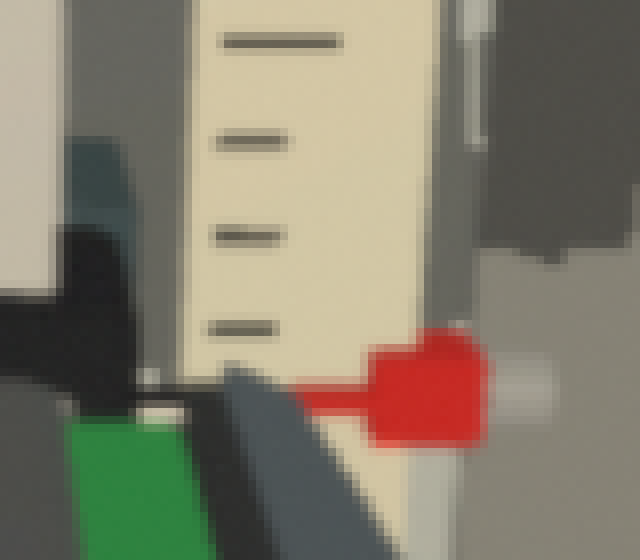

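View pics/s14.png

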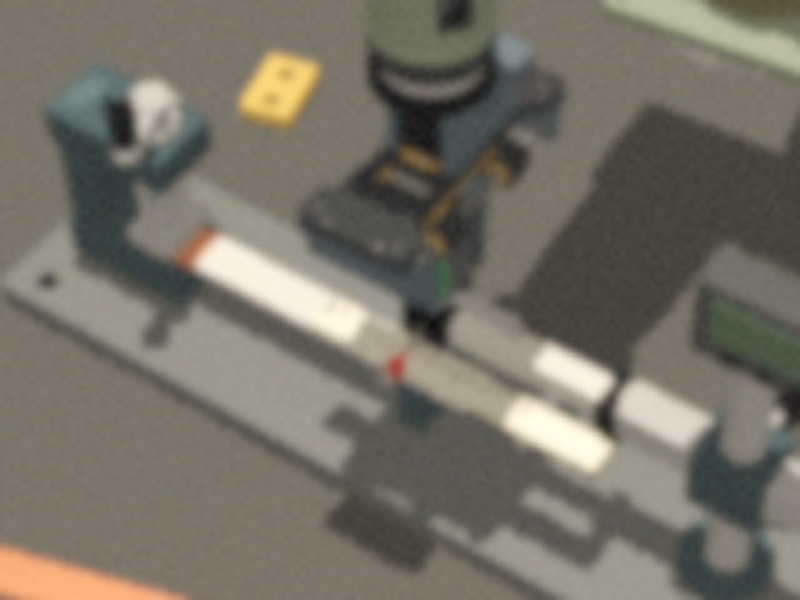

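The pointer (row 396) is level with the red line (row 399), about 0.3 mm apart, and the crank hasn't moved. I hand the job in.

```bash
python3 -m pendant '[{"delta_pos":[0,0,0],"twist":[0,0,0],"grip":30},{"delta_pos":[0,0,0],"twist":[0,0,0],"grip":30},{"delta_pos":[0,0,0],"twist":[0,0,0],"grip":30},{"delta_pos":[0,0,0],"twist":[0,0,0],"grip":30},{"delta_pos":[0,0,0],"twist":[0,0,0],"grip":30}]' 35; python3 -c "
from workcell import job;print(job.job_done())"
```

```text
time_s: 21.1
ee_pos: [531.5, -19.3, 120.1]
ee_rot: [-90.0, 0.2, -96.1]
force: [-5.7, 5.1, 5.6]
gripper_width: 39.0
the job is handed in; nothing more can be done
None
```

I clamped the bar, squeezed the lock button with the arm still parked, and drew the gauge arm out to the red marker. I handed the job in at 21.1 s while still holding the grip; no verdict is reported.

**Last checks**
- **Pointer:** level with the marker's red line to about 0.3 mm in the wrist picture. The hand had travelled 88.0 mm, and the rule reads about 87 to 88 mm at the marker.
- **Button:** gripper opening was 39 to 39.5 mm (40 mm means fully in), with a 35 N grip.
- **Arm:** it was holding still; over the last half second the hand moved about 0.1 mm.
- **Clamp:** turning the crank took 8 to 10 N at the handle where I left it, against about 5 to 6 N when free, so the jaw was loaded. The jaw's top measured 77 mm early in the tightening, which means seated. The crank hadn't moved in the final pictures. I couldn't read the jaw's force on the bar directly.
- **Bystanders:** the pictures showed no sign of the marker, the bar or the other things being shifted, but I did not measure them again at the end.

**What disagreed or went wrong**
- **Fingertips:** the real ends of the fingers sit about 41 mm short of the reported TCP. My first grasp of the crank closed above the handle without touching it. I corrected for this in all later grasps.
- **Crank:** after the first tightening, to a hard stop at about 38 N, the crank sprang back about 36° when I let go. I took it again, turned it about 13° tighter, and released it without load, and it held.

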